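Put the file and the marker away behind their sprung dust flaps

ROBOT

A 6-joint arm with a two-finger parallel gripper is mounted at the origin on a cart in front of the work surface, level with it; the furniture and walls round the work are solid. World frame = base frame: x ahead of the robot, y to its left, z up, the work surface at z = 0. Lengths are in mm, angles in rad, forces in N, time in s.
With the tool pointing down it reaches from about 350 to 875 mm from the base axis. Payload 4.2 kg.
Tool frame: the origin (TCP) lies at the very end of the fingers, on their centre line; the grasp point (between the pads) lies 19 mm behind it (arm.grip_point_offset is the distance from the TCP to the grasp point, in mm); z points along the fingers, y is the direction in which the jaws open and shut (so a half turn about z gives the same grasp; the last joint's range is limited). The gripper opens to 85 mm and grips with 20 to 120 N. Pads are 22 mm wide; open, the fingers measure 114 mm over their backs; the gripper's body (76 mm by 85 mm) begins 54 mm behind the grasp point. The pads swing forward as they close: fully open they stand 13 mm farther back than shut.
Start: joints at [-0.997, 0.385, 0.008, 0, -1.194, -0.259], TCP at [193.532, -594.26, 231.312] pointing down, gripper open.
Joint ranges: [-3.14, 3.14], [-1.21, 2.06], [-1.07, 1.41], [-3.16, 2.05], [-2.99, -0.16], [-3.1, 3.1]. Speed limits (rad/s): [2.79, 2.79, 3.14, 3.14, 3.14, 3.14].

INTERFACE

Orientations are given as a unit quaternion [x, y, z, w].
In Python, from bench import arm gives the robot as it stands.
- The arm moves only by the tool drive_tool, never from a script. Its argument "steps" is a list of rows, each a list of 5 numbers: the shift along the tool's x, y, z in m, then the turn about the tool's z in degrees, then the finger opening in m, from 0 to 0.0854. A call has 1 to 20 rows; each row shifts and turns the commanded pose from where the row before left it, along the tool's axes as they then stand; what a row does not reach is not made up. A row lasts 1/10 s, in which the tool goes at most 50 mm and 8.59 degrees, less where a joint would pass 70% of its speed; a pose out of reach is approached as far as the arm can. A call is refused whole if a number of a shift passes 0.05 or a number of a turn 8.59, either way. A call with a gripper value outside its range is refused whole. The fingers move at their own pace and stop on an object; the grip force is fixed at half the most. Time passes only in rows, so rows that do not move let the fingers close. It gives the time, the measured TCP pose, the force and the opening at its end, in the units of the state.
- arm.read_state(): the state, without advancing time (a new reading comes with each control period).
- arm.get_image(name): name is "scene" or "top"; returns (picture, depth): 400x640x3 uint8, blue, green, red; 400x640 float32, mm along the optical axis (not along the pixel's ray), 0 where there is no reading.
- arm.camera_params(name): a dict with "K" (3x3 intrinsics, pixels), "world_to_cam" (4x4, takes a point from world to camera coordinates). Camera axes: x right, y up, looking along -z (the intrinsics and any distortion apply to the point x, -y, -z); pixel columns grow to the right and rows downward; lengths in mm; the calibration is good to about 2 mm. A picture is of the moment at which its call begins. camera_params takes no time and is no camera call.
- arm.job_done(): hands the job in, once; it reports no verdict.
The state is a dict: "clock": time; "joints": joint angles; "joint_vel": joint speeds; "joint_efforts": joint torques, N m; "position": TCP position; "ee_rot": TCP orientation; "contact_force": force on the tool from outside, world axes, zero at the start; "wrist_torque": the same for the moment, N m; "gripper_width": finger opening in mm.
Only numpy, scipy, OpenCV 4.12 (cv2) and the standard library are available. Lean on these libraries where they do the work, as an engineer would, in place of code of your own. Each camera call takes 0.05 s, during which the arm holds its last target.

TASK

Two things were left out on the bench: put the file away behind the orange flap and the marker pen away behind the blue flap. Push each one lengthwise through its self-closing flap until it has dropped off the sill and lies wholly inside on the bay's floor with the flap shut again behind it. Do not force anything, and leave the mug, tape roll, mouse, yellow box and oil bottle where they are.

Things in the scene. Friction and masses are not known exactly. Their poses are not given: they have to be found in the camera images.
- bench_file: Half-round file, 186 mm long, 0.09 kg, lying across the view, long axis = its own y. Origin: middle of its length, on its underside; z up. Round beech handle at the +y end: from y = +7 to +92 mm, 20 mm wide, 21 mm high. Steel blade at the -y end: from y = -93 to +7 mm, 12 mm wide, 9 mm high. Balances roughly at y = +25 mm. Either end may go first.
- marker: Marker pen, white body with black cap, 135 mm long, round, 16 mm thick, 0.025 kg, lying on the bench roughly across the view. Origin: middle of its length, on its underside as it first lies (it can roll); its long axis is its own y, ends at y = -68 and +68 mm. Either end may go first into its bay.
- tool_bay: Fixed storage bay for the file: grey box, orange frame and flap, clear roof. Origin: on the bench under the middle of its mouth; x points straight into the bay, y across, z up. Outside 82 wide (y), 92 high, x = 0 to 210 mm. Inside 70 wide, floor at z = 8, back wall at x = 204 mm. The mouth faces -x. The two bays are alike but for colour; which is left or right varies.
- tool_bay_sill (a point): Middle of the inner edge of the orange bay's sill, at bay x = 2, z = 32 mm, axes as the bay. The sill is a flat shelf, 82 mm wide, from bay x = -32 to 2 mm; behind its edge a step drops 24 mm to the inner floor. A part's tail falls once past this edge, and only then can the flap shut behind it.
- tool_bay_lintel (a point): Middle of the lintel's underside, orange bay: bay x = 2, z = 86 mm. Lintel 6 mm high; it and the side posts span bay x = -4 to 8 mm. Mouth: 70 mm wide, z = 32 to 86 mm. Upright fingers meet the lintel before the tail is past the sill's edge; fingers leaning 25 to 40 degrees (tips ahead, wrist back toward the robot) pass under it.
- tool_bay_flap (a joint): Orange flap's angle, rad: 0 shut (upright), grows as it swings inward and up, to 1.5. 3 mm plate, 66 mm wide, hinged along the top of the mouth at bay x = 3, z = 85 mm, lower edge 52 mm below, just above sill height. A spring shuts it (1 N at the lower edge when shut, 3 N when open); it rests on whatever lies under it.
- pen_bay: Fixed storage bay for the marker pen: grey box, blue frame and flap, clear roof. Origin: on the bench under the middle of its mouth; x points straight into the bay, y across, z up. Outside 82 wide (y), 92 high, x = 0 to 210 mm. Inside 70 wide, floor at z = 8, back wall at x = 204 mm. The mouth faces -x. The two bays are alike but for colour; which is left or right varies.
- pen_bay_sill (a point): Middle of the inner edge of the blue bay's sill, at bay x = 2, z = 32 mm, axes as the bay. The sill is a flat shelf, 82 mm wide, from bay x = -32 to 2 mm; behind its edge a step drops 24 mm to the inner floor. A part's tail falls once past this edge, and only then can the flap shut behind it.
- pen_bay_lintel (a point): Middle of the lintel's underside, blue bay: bay x = 2, z = 86 mm. Lintel 6 mm high; it and the side posts span bay x = -4 to 8 mm. Mouth: 70 mm wide, z = 32 to 86 mm. Upright fingers meet the lintel before the tail is past the sill's edge; fingers leaning 25 to 40 degrees (tips ahead, wrist back toward the robot) pass under it.
- pen_bay_flap (a joint): Blue flap's angle, rad: 0 shut (upright), grows as it swings inward and up, to 1.5. 3 mm plate, 66 mm wide, hinged along the top of the mouth at bay x = 3, z = 85 mm, lower edge 52 mm below, just above sill height. A spring shuts it (1 N at the lower edge when shut, 3 N when open); it rests on whatever lies under it.
- mug: White dotted mug, 82 x 117 x 91 mm, origin under its middle. Bystander.
- tape_roll: Roll of tan tape lying flat, 100 mm across, 25 mm high, origin under its middle. Bystander.
- bench_mouse: Black computer mouse, 113 x 60 x 37 mm, origin under its middle. Bystander.
- bit_box: Small yellow lidded box, 48 x 64 x 28 mm, origin under its middle. Bystander.
- oiler: Small cream oil bottle with a red spout, 39 mm across, 135 mm high, origin under its middle. Bystander.

How it is judged (in metres and radians):
At the end, for the whole second after the job is handed in: The file lies at rest wholly inside the bay with the orange flap and the marker pen wholly inside the bay with the blue flap, both down on the inner floor (no end on the sill), and both flaps are shut (under 0.06 rad) (x of bench_file in the frame of tool_bay between 0.092 and 0.12 m and y of bench_file in the frame of tool_bay between -0.035 and 0.035 m and z of bench_file in the frame of tool_bay between 0 and 0.035 m and value of joint each of tool_bay_flap, pen_bay_flap below 0.06 rad and linear speed of each of bench_file, marker below 0.04 m/s and x of marker in the frame of pen_bay between 0.06 and 0.145 m and y of marker in the frame of pen_bay between -0.035 and 0.035 m and z of marker in the frame of pen_bay between 0 and 0.035 m); the robot touches nothing.
It fails at once if the mug, tape roll, mouse, yellow box or oil bottle is moved by more than 30 mm (distance of any of mug, tape_roll, bench_mouse, bit_box, oiler from where it was at the start of the episode above 0.03 m).
It fails at once if a bay is pressed by the robot with more than 40 N (contact force between any of the arm, the fingers and tool_bay above 40 N or contact force between any of the arm, the fingers and pen_bay above 40 N).
It also fails if it takes over 72 s, if anything falls off the work surface, if the arm or the gripper's body presses on something with over 40 N, if the wrist force passes 120 N, or if a joint passes its speed limit or range.

## Working session

There is one attempt and no reset: what is moved stays moved. The work goes in short steps, Python scripts to look and compute and a tool call to move; the robot and the scene stay as the last step left them, time stands still between calls to the robot, and variables do not carry over. Pictures are saved under pics/ and viewed, and the job is handed in when it is done.

Besides the shell and the picture viewer there is one more tool, called after "Call:" in YAML: its name, and indented under it one key for each argument. drive_tool: Moves the arm, as the interface text tells. Its arguments: {"type":"object","properties":{"steps":{"type":"array"}},"required":["steps"]}

```bash
mkdir -p pics; ls
python3 - <<'E'
from bench import arm
import cv2,numpy as np
print(arm.read_state())
for n in ("scene","top"):
    im,d=arm.get_image(n); cv2.imwrite(f"pics/{n}0.png",im); np.savez(f"{n}0.npz",im=im,d=d)
    p=arm.camera_params(n); print(n,np.round(p["K"],1).tolist(),np.round(p["world_to_cam"],4).tolist(),[k for k in p])
E
```

```text
pics
{'clock': 0.0, 'joints': array([-9.97420368e-01,  3.85562526e-01,  6.62433003e-03, -5.46153516e-04,
       -1.19397448e+00, -2.58578284e-01]), 'joint_vel': array([-0.00196555,  0.00078079, -0.00030656,  0.00041548, -0.00035347,
        0.00061712]), 'joint_efforts': array([-2.43239474e-04, -3.92286980e+01,  1.88405192e+01,  4.18643117e+00,
       -4.58713665e-03,  1.17850144e-05]), 'position': array([ 193.35247191, -593.72601095,  230.21038522]), 'ee_rot': array([-1.56650132e-01,  9.87653559e-01,  1.07049583e-03, -1.95424706e-04]), 'contact_force': array([ 0.06820226, -0.47876344,  0.68251158]), 'wrist_torque': array([-0.00095032,  0.01187512, -0.03025605]), 'gripper_width': 85.3346276615319}
scene [[508.7, 0.0, 321.9], [0.0, 508.7, 201.8], [0.0, 0.0, 1.0]] [[0.4425, -0.8968, -0.0024, -205.5797], [0.5452, 0.2669, 0.7947, -417.912], [-0.712, -0.353, 0.607, -1198.2733], [0.0, 0.0, 0.0, 1.0]] ['K', 'world_to_cam']
top [[432.5, 0.0, 319.2], [0.0, 432.5, 196.0], [0.0, 0.0, 1.0]] [[0.0334, -0.9994, -0.007, 75.6012], [0.9769, 0.0312, 0.2116, -609.7453], [-0.2113, -0.0139, 0.9773, -1658.4056], [0.0, 0.0, 0.0, 1.0]] ['K', 'world_to_cam']
```

View pics/scene0.png

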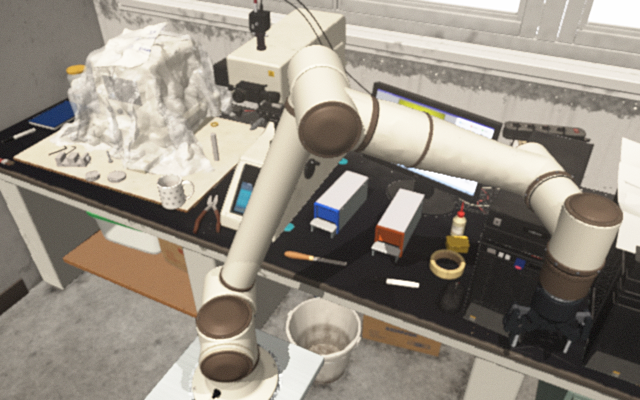

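View pics/top0.png

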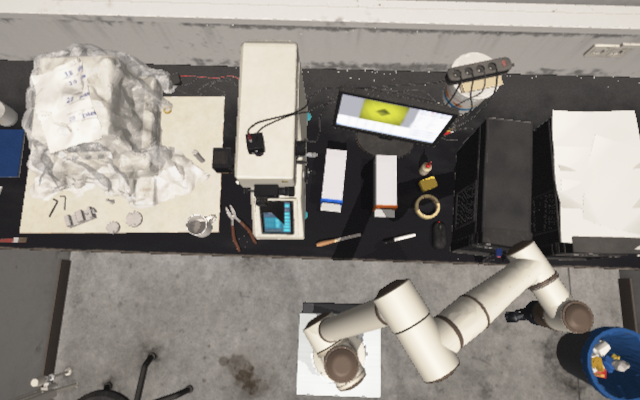

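```bash
cat > h.py <<'E'
import numpy as np,cv2
from bench import arm
P={n:arm.camera_params(n) for n in("scene","top")}
def ray(n,u,v):
    K=np.array(P[n]["K"]);T=np.array(P[n]["world_to_cam"]);R=T[:3,:3];c=-R.T@T[:3,3]
    d=np.array([(u-K[0,2])/K[0,0],-(v-K[1,2])/K[1,1],-1.]); return c,R.T@d
def onz(n,u,v,z):
    c,d=ray(n,u,v); return c+d*(z-c[2])/d[2]
def proj(n,p):
    K=np.array(P[n]["K"]);T=np.array(P[n]["world_to_cam"]);q=T[:3,:3]@np.asarray(p,float)+T[:3,3]
    return np.array([K[0,0]*q[0]/-q[2]+K[0,2],K[1,1]*(-q[1])/-q[2]+K[1,2]])
def crop(n,im,x0,y0,x1,y1,s,out):
    cv2.imwrite(out,cv2.resize(im[y0:y1,x0:x1],None,fx=s,fy=s,interpolation=cv2.INTER_CUBIC))
E
python3 - <<'E'
from h import *
a=np.load("scene0.npz")["im"];b=np.load("top0.npz")["im"]
crop("scene",a,275,165,475,295,4,"pics/sc1.png")
crop("top",b,305,140,455,255,5,"pics/tc1.png")
for n,d in(("scene",np.load("scene0.npz")["d"]),("top",np.load("top0.npz")["d"])):
    for uv in [(335,190),(385,170)] if n=="top" else [(345,190),(402,210),(375,370)]: print(n,uv,d[uv[1],uv[0]])
E
```

```text
scene (345, 190) 1629.3851
scene (402, 210) 1556.0859
scene (375, 370) 2136.4912
top (335, 190) 1700.0804
top (385, 170) 1712.0126
```

View pics/sc1.png

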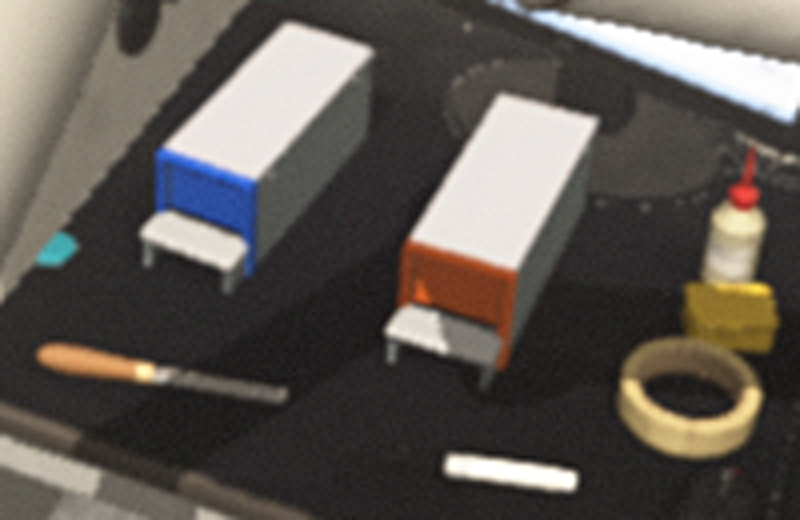

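View pics/tc1.png

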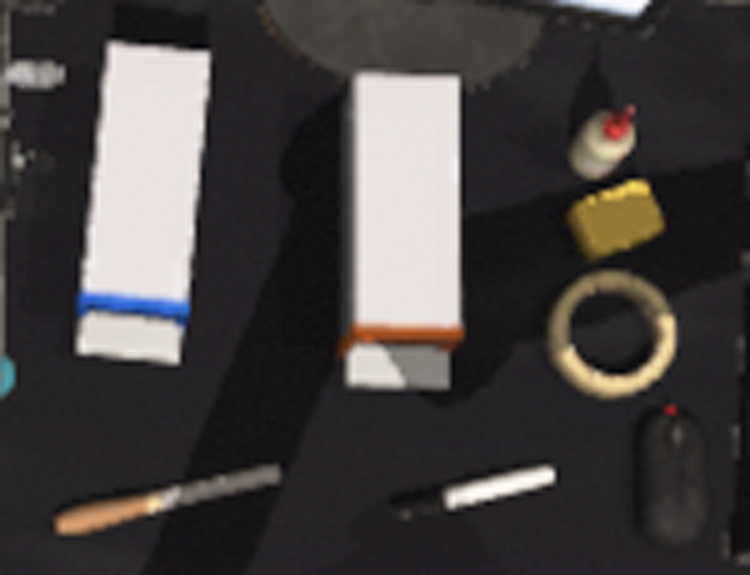

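Run:
```python
from h import *
im={n:np.load(n+"0.npz")["im"] for n in("scene","top")}
def comp(mask,box,minA):
    x0,y0,x1,y1=box; m=np.zeros_like(mask);m[y0:y1,x0:x1]=mask[y0:y1,x0:x1]
    n,l,s,c=cv2.connectedComponentsWithStats(m.astype(np.uint8))
    return [l==i for i in range(1,n) if s[i,4]>=minA]
def rect(n,m,z,name):
    v,u=np.nonzero(m); pts=np.array([onz(n,a,b,z)[:2] for a,b in zip(u,v)],np.float32)
    r=cv2.minAreaRect(pts); bp=cv2.boxPoints(r)
    print(n,name,len(u),"c",np.round(r[0],1),"size",np.round(r[1],1),"ang",round(r[2],2),"corners",np.round(bp).tolist())
for n,boxes in (("top",{"blue":(318,145,349,205),"org":(372,150,400,212)}),("scene",{"blue":(313,168,370,212),"org":(376,186,426,233)})):
    I=im[n].astype(int); br=(I.min(2)>185)&(I.max(2)-I.min(2)<35)
    for k,b in boxes.items():
        for m in comp(br,b,100): rect(n,m,92,k+" roof")
    hsv=cv2.cvtColor(im[n],cv2.COLOR_BGR2HSV)
    for k,lo,hi in(("blue",(105,150,90),(130,255,255)),("org",(3,150,90),(13,255,255))):
        m=cv2.inRange(hsv,lo,hi)>0
        for c in comp(m,(310,140,435,240),25):
            v,u=np.nonzero(c); print(n,k,"frame",len(u),"bbox",u.min(),u.max(),v.min(),v.max())
# file & marker
for n,boxes in(("top",{"file":(313,228,364,249),"marker":(380,228,420,247)}),("scene",{"file":(280,248,350,270),"marker":(378,275,424,292)})):
    I=im[n].astype(int)
    for k,b in boxes.items():
        x0,y0,x1,y1=b
        br=(I.max(2)>75) if k=="file" else I.max(2)>100
        for m in comp(br,b,8): rect(n,m,8,k)
```

```text
top blue roof 990 c [693.3  38.8] size [ 80.2 200.6] ang 85.82 corners [[590.0, 6.0], [790.0, -8.0], [796.0, 71.0], [596.0, 86.0]]
top org roof 978 c [ 677.  -168.1] size [ 75.9 199.6] ang 89.76 corners [[577.0, -206.0], [777.0, -206.0], [777.0, -131.0], [577.0, -130.0]]
top blue frame 65 bbox 320 342 199 204
top org frame 53 bbox 374 397 205 209
scene blue roof 910 c [691.6  36.8] size [ 80.4 202.1] ang 85.87 corners [[588.0, 4.0], [790.0, -11.0], [795.0, 70.0], [594.0, 84.0]]
scene org roof 1053 c [ 675.9 -169.2] size [200.1  80.1] ang 0.23 corners [[576.0, -130.0], [576.0, -210.0], [776.0, -209.0], [776.0, -129.0]]
scene blue frame 329 bbox 314 338 202 225
scene org frame 309 bbox 375 403 225 239
top file 197 c [441.2  13.9] size [ 21.4 184.9] ang 14.08 corners [[408.0, 101.0], [453.0, -78.0], [474.0, -73.0], [429.0, 106.0]]
top marker 95 c [ 462.  -252.6] size [16.5 90. ] ang 15.81 corners [[442.0, -212.0], [466.0, -298.0], [482.0, -294.0], [458.0, -207.0]]
scene file 326 c [438.6  12.6] size [ 32.2 192.1] ang 10.02 corners [[406.0, 104.0], [439.0, -85.0], [471.0, -79.0], [438.0, 110.0]]
scene file 9 c [361.8  76.9] size [ 4.1 14.8] ang 26.13 corners [[357.0, 83.0], [363.0, 69.0], [367.0, 71.0], [360.0, 84.0]]
scene marker 213 c [ 462.1 -253.9] size [25.1 92.9] ang 15.43 corners [[438.0, -212.0], [462.0, -302.0], [487.0, -295.0], [462.0, -206.0]]
```

```bash
cat >> h.py <<'E'
from scipy.spatial.transform import Rotation as Ro
def plan(tgt,turn=0,n=None,off=None):
    """rows to reach world TCP tgt with total turn (deg, tool z), n rows"""
    s=arm.read_state();p=np.array(s["position"]) ;q=Ro.from_quat(s["ee_rot"])
    d=np.array(tgt,float)-p; 
    if n is None:n=int(max(np.ceil(np.linalg.norm(d)/48),np.ceil(abs(turn)/8.5),1))
    rows=[]
    for i in range(n):
        r=q*Ro.from_euler('z',turn*i/n,degrees=True)
        l=r.inv().apply(d/n)/1000
        rows.append([round(float(x),4) for x in l]+[round(turn/n,2)])
    print("pos",p.round(1),"d",d.round(1),"n",n)
    for r in rows if turn else rows[:1]: print(r)
def show():
    s=arm.read_state();R=Ro.from_quat(s["ee_rot"]).as_matrix()
    print("t",round(s["clock"],2),"p",np.round(s["position"],1),"x",R[:,0].round(3),"y",R[:,1].round(3),"z",R[:,2].round(3),"F",np.round(s["contact_force"],1),"w",round(s["gripper_width"],1),"j",np.round(s["joints"],2))
E
python3 -c "
from h import *
show(); plan((422,90,231),-86,17)"
```

```text
t 0.1 p [ 193.4 -593.8  230.4] x [-0.951 -0.309  0.   ] y [-0.309  0.951  0.002] z [-0.001  0.002 -1.   ] F [-0.7 -0.  -0.2] w 85.5 j [-1.    0.39  0.01 -0.   -1.19 -0.26]
pos [ 193.4 -593.8  230.4] d [2.286e+02 6.838e+02 6.000e-01] n 17
[-0.0252, 0.0341, 0.0, -5.06]
[-0.0281, 0.0317, 0.0, -5.06]
[-0.0308, 0.0291, 0.0, -5.06]
[-0.0333, 0.0263, 0.0, -5.06]
[-0.0355, 0.0233, 0.0, -5.06]
[-0.0374, 0.02, 0.0, -5.06]
[-0.039, 0.0167, 0.0, -5.06]
[-0.0403, 0.0132, 0.0, -5.06]
[-0.0413, 0.0095, 0.0, -5.06]
[-0.042, 0.0059, 0.0, -5.06]
[-0.0424, 0.0021, 0.0, -5.06]
[-0.0424, -0.0016, 0.0, -5.06]
[-0.0421, -0.0053, 0.0, -5.06]
[-0.0414, -0.009, 0.0, -5.06]
[-0.0405, -0.0126, 0.0, -5.06]
[-0.0392, -0.0162, 0.0, -5.06]
[-0.0376, -0.0196, 0.0, -5.06]
```

Call:
drive_tool:
  steps:
    - [-0.025, 0.034, 0, -5, 0.085]
    - [-0.028, 0.032, 0, -5, 0.085]
    - [-0.031, 0.029, 0, -5, 0.085]
    - [-0.033, 0.026, 0, -5, 0.085]
    - [-0.0355, 0.023, 0, -5, 0.085]
    - [-0.0375, 0.02, 0, -5, 0.085]
    - [-0.039, 0.017, 0, -5, 0.085]
    - [-0.04, 0.013, 0, -5, 0.085]
    - [-0.041, 0.0095, 0, -5, 0.085]
    - [-0.042, 0.006, 0, -5, 0.085]
    - [-0.042, 0.002, 0, -5, 0.085]
    - [-0.042, -0.002, 0, -5, 0.085]
    - [-0.042, -0.005, 0, -5, 0.085]
    - [-0.0415, -0.009, 0, -5, 0.085]
    - [-0.0405, -0.0125, 0, -5, 0.085]
    - [-0.039, -0.016, 0, -5, 0.085]
    - [-0.0375, -0.0195, 0, -6, 0.085]

```text
clock: 1.8
position: [426.5, 87.4, 231.2]
ee_rot: [0.79, -0.614, -0.0, 0.0]
contact_force: [0.7, -0.2, 0.2]
gripper_width: 85.2
```

Run:
```python
from h import *
show()
im,d=arm.get_image("scene"); cv2.imwrite("pics/s2.png",im)
im,d=arm.get_image("top"); crop("top",im,270,130,430,260,5,"pics/t2.png")
```

```text
t 1.8 p [426.5  87.4 231.2] x [ 0.247 -0.969 -0.   ] y [-0.969 -0.247  0.   ] z [-0.  0. -1.] F [ 0.7 -0.2  0.2] w 85.2 j [ 0.58  0.06 -0.43 -0.   -1.09 -0.33]
```

View pics/s2.png

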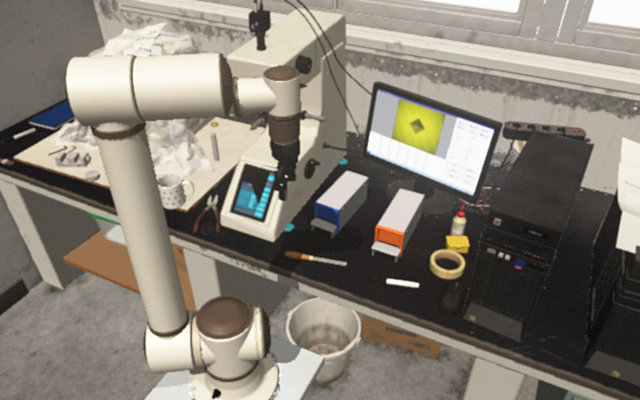

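Run:
```python
from h import *
z=np.load("top0.npz");d=z["d"]
K=np.array(P["top"]["K"]);T=np.array(P["top"]["world_to_cam"])
v,u=np.mgrid[0:400,0:640]
c=np.stack([(u-K[0,2])/K[0,0]*d,-(v-K[1,2])/K[1,1]*d,-d],-1)-T[:3,3]
W=c@T[:3,:3]
W[d==0]=np.nan
for uv in [(340,95),(395,95),(450,115),(395,140),(345,130),(440,145),(265,70),(265,170),(275,215),(490,160),(480,240),(470,80)]: print(uv,W[uv[1],uv[0]].round())
```

```text
(340, 95) [911.  31. 343.]
(395, 95) [ 910. -159.  359.]
(450, 115) [ 856. -357.  324.]
(395, 140) [ 873. -217.    5.]
(345, 130) [913.  -4.   1.]
(440, 145) [ 859. -409.   -1.]
(265, 70) [886. 265. 553.]
(265, 170) [578. 250. 533.]
(275, 215) [511. 258. 147.]
(490, 160) [ 683. -473.  365.]
(480, 240) [ 417. -434.  349.]
(470, 80) [1043. -467.  227.]
```

Run:
```python
from h import *
plan((680,-160,500))
```

```text
pos [428.1  89.2 230.9] d [ 251.9 -249.2  269.1] n 10
[0.0304, -0.0182, -0.0269, 0.0]
```

Call:
drive_tool:
  steps:
    - [0.03, -0.018, -0.027, 0, 0.085]
    - [0.03, -0.018, -0.027, 0, 0.085]
    - [0.03, -0.018, -0.027, 0, 0.085]
    - [0.03, -0.018, -0.027, 0, 0.085]
    - [0.03, -0.018, -0.027, 0, 0.085]
    - [0.03, -0.018, -0.027, 0, 0.085]
    - [0.03, -0.018, -0.027, 0, 0.085]
    - [0.03, -0.018, -0.027, 0, 0.085]
    - [0.03, -0.018, -0.027, 0, 0.085]
    - [0.03, -0.018, -0.027, 0, 0.085]

```text
clock: 2.9
position: [673.8, -163.3, 502.4]
ee_rot: [0.788, -0.616, -0.0, 0.0]
contact_force: [1.6, -0.3, 1.8]
gripper_width: 85.1
```

Run:
```python
from h import *
show(); plan((860,-160,500))
```

```text
t 2.9 p [ 673.8 -163.3  502.4] x [ 0.242 -0.97  -0.   ] y [-0.97  -0.242  0.   ] z [-0.  0. -1.] F [ 1.6 -0.3  1.8] w 85.1 j [-0.01  0.52  0.88 -0.   -1.93  0.25]
pos [ 673.8 -163.3  502.4] d [186.2   3.3  -2.4] n 4
[0.0104, -0.0454, 0.0006, 0.0]
```

Call:
drive_tool:
  steps:
    - [0.01, -0.045, 0, 0, 0.085]
    - [0.01, -0.045, 0, 0, 0.085]

```text
clock: 3.1
position: [745.3, -160.7, 500.0]
ee_rot: [0.787, -0.616, 0.002, -0.001]
contact_force: [2.3, -0.1, 0.6]
gripper_width: 85.0
```

Call:
drive_tool:
  steps:
    - [0.01, -0.045, 0, 0, 0.085]
    - [0.01, -0.045, 0, 0, 0.085]

```text
clock: 3.3
position: [795.1, -148.3, 456.1]
ee_rot: [0.788, -0.616, 0.013, -0.004]
contact_force: [0.8, 0.1, -0.6]
gripper_width: 84.9
```

Run:
```python
from h import *
show()
```

```text
t 3.3 p [ 795.1 -148.3  456.1] x [ 0.242 -0.97   0.016] y [-0.97  -0.242 -0.023] z [ 0.026 -0.01  -1.   ] F [ 0.8  0.1 -0.6] w 84.9 j [ 0.02  0.85  1.4   0.01 -2.09  0.23]
```

Call:
drive_tool:
  steps:
    - [0.01, -0.04, -0.03, 0, 0.085]
    - [0.01, -0.04, -0.03, 0, 0.085]
    - [0.01, -0.04, -0.03, 0, 0.085]

```text
clock: 3.6
position: [808.5, -130.1, 487.0]
ee_rot: [0.786, -0.614, 0.061, -0.027]
contact_force: [-1.2, -0.1, 0.9]
gripper_width: 84.9
```

Run:
```python
from h import *
show()
```

```text
t 3.6 p [ 808.5 -130.1  487. ] x [ 0.238 -0.969  0.063] y [-0.963 -0.244 -0.117] z [ 0.128 -0.033 -0.991] F [-1.2 -0.1  0.9] w 84.9 j [ 0.05  0.82  1.41  0.04 -2.03  0.21]
```

Run:
```python
from h import *
plan((400,-150,300))
```

```text
pos [ 808.5 -130.1  487. ] d [-408.5  -19.9 -187. ] n 10
[-0.0089, 0.042, 0.0134, 0.0]
```

Call:
drive_tool:
  steps:
    - [-0.009, 0.042, 0.013, 0, 0.085]
    - [-0.009, 0.042, 0.013, 0, 0.085]
    - [-0.009, 0.042, 0.013, 0, 0.085]
    - [-0.009, 0.042, 0.013, 0, 0.085]
    - [-0.009, 0.042, 0.013, 0, 0.085]
    - [-0.009, 0.042, 0.013, 0, 0.085]
    - [-0.009, 0.042, 0.013, 0, 0.085]
    - [-0.009, 0.042, 0.013, 0, 0.085]
    - [-0.009, 0.042, 0.013, 0, 0.085]
    - [-0.009, 0.042, 0.013, 0, 0.085]

```text
clock: 4.6
position: [447.8, -147.4, 330.1]
ee_rot: [0.787, -0.614, 0.062, -0.028]
contact_force: [0.3, 0.0, 1.4]
gripper_width: 85.2
```

Run:
```python
from h import *
show()
```

```text
t 4.6 p [ 447.8 -147.4  330.1] x [ 0.239 -0.969  0.063] y [-0.962 -0.245 -0.12 ] z [ 0.132 -0.032 -0.991] F [0.3 0.  1.4] w 85.2 j [ 0.05 -0.02 -0.27  0.04 -1.18  0.18]
```

Call:
drive_tool:
  steps:
    - [-0.011, 0.043, 0.006, 0, 0.085]
    - [-0.011, 0.043, 0.006, 0, 0.085]
    - [-0.011, 0.043, 0.006, 0, 0.085]
    - [-0.011, 0.043, 0.006, 0, 0.085]

```text
clock: 5.0
position: [275.0, -147.7, 283.6]
ee_rot: [0.786, -0.614, 0.062, -0.028]
contact_force: [0.0, 0.5, 1.2]
gripper_width: 84.8
```

Run:
```python
from h import *
show()
```

```text
t 5.0 p [ 275.  -147.7  283.6] x [ 0.239 -0.969  0.063] y [-0.962 -0.245 -0.12 ] z [ 0.132 -0.032 -0.991] F [0.  0.5 1.2] w 84.8 j [ 0.09 -0.33 -0.63  0.05 -1.15  0.13]
```

Call:
drive_tool:
  steps:
    - [-0.003, 0.0055, 0.045, 0, 0.085]
    - [-0.003, 0.0055, 0.045, 0, 0.085]
    - [-0.003, 0.0055, 0.045, 0, 0.085]

```text
clock: 5.3
position: [276.8, -146.8, 147.4]
ee_rot: [0.787, -0.613, 0.064, -0.03]
contact_force: [2.1, 0.1, -0.6]
gripper_width: 84.7
```

Run:
```python
from h import *
show()
im,d=arm.get_image("scene"); cv2.imwrite("pics/s3.png",im)
```

```text
t 5.3 p [ 276.8 -146.8  147.4] x [ 0.239 -0.969  0.063] y [-0.961 -0.246 -0.126] z [ 0.138 -0.031 -0.99 ] F [ 2.1  0.1 -0.6] w 84.7 j [ 0.1  -0.18 -0.91  0.07 -0.7   0.1 ]
```

View pics/s3.png

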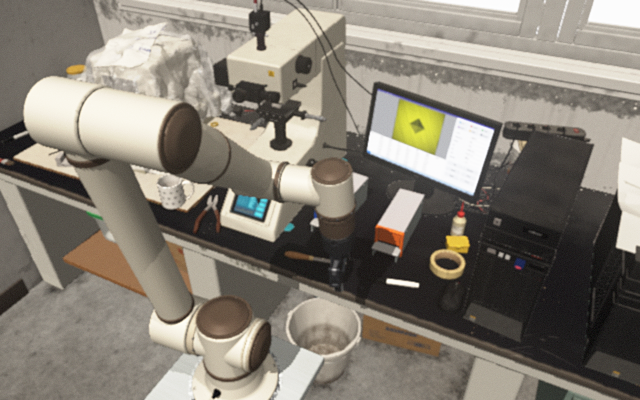

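Call:
drive_tool:
  steps:
    - [-0.011, 0.043, -0.006, 0, 0.085]
    - [-0.011, 0.043, -0.006, 0, 0.085]
    - [-0.011, 0.043, -0.006, 0, 0.085]

```text
clock: 5.65
position: [140.9, -148.1, 150.6]
ee_rot: [0.786, -0.615, 0.058, -0.027]
contact_force: [-0.1, 1.0, 2.1]
gripper_width: 85.3
```

Run:
```python
from h import *
show()
```

```text
t 5.65 p [ 140.9 -148.1  150.6] x [ 0.238 -0.97   0.059] y [-0.963 -0.243 -0.114] z [ 0.124 -0.029 -0.992] F [-0.1  1.   2.1] w 85.3 j [ 0.23 -0.58 -1.07  0.07 -0.97 -0.02]
```

Call:
drive_tool:
  steps:
    - [0.007, -0.033, 0.034, 0, 0.085]
    - [0.007, -0.033, 0.034, 0, 0.085]
    - [0.007, -0.033, 0.034, 0, 0.085]
    - [-0.007, 0.029, 0, 0, 0.085]
    - [-0.007, 0.029, 0, 0, 0.085]

```text
clock: 6.15
position: [208.1, -164.2, 76.7]
ee_rot: [0.789, -0.612, 0.038, -0.034]
contact_force: [-0.3, -1.0, -0.0]
gripper_width: 84.7
```

Run:
```python
from h import *
show()
```

```text
t 6.15 p [ 208.1 -164.2   76.7] x [ 0.247 -0.969  0.018] y [-0.964 -0.248 -0.1  ] z [ 0.101  0.008 -0.995] F [-0.3 -1.  -0. ] w 84.7 j [-0.04 -0.09 -1.06 -0.02 -0.5   0.31]
```

Call:
drive_tool:
  steps:
    - [-0.01, 0.039, 0, 0, 0.085]
    - [-0.01, 0.039, 0, 0, 0.085]
    - [-0.01, 0.039, 0, 0, 0.085]

```text
clock: 6.45
position: [98.3, -189.2, 86.5]
ee_rot: [0.79, -0.611, 0.032, -0.051]
contact_force: [0.6, -1.0, -0.1]
gripper_width: 85.1
```

Run:
```python
from h import *
show()
```

```text
t 6.45 p [  98.3 -189.2   86.5] x [ 0.252 -0.968 -0.013] y [-0.961 -0.249 -0.12 ] z [ 0.113  0.042 -0.993] F [ 0.6 -1.  -0.1] w 85.1 j [-0.42 -0.22 -1.06 -0.14 -0.65  0.78]
```

Run:
```python
from h import *
plan((430,-140,170))
```

```text
pos [  98.3 -189.2   86.5] d [331.7  49.2  83.5] n 8
[0.0044, -0.0426, -0.0054, 0.0]
```

Call:
drive_tool:
  steps:
    - [0.0045, -0.0425, -0.0055, 0, 0.085]
    - [0.0045, -0.0425, -0.0055, 0, 0.085]
    - [0.0045, -0.0425, -0.0055, 0, 0.085]
    - [0.0045, -0.0425, -0.0055, 0, 0.085]
    - [0.0045, -0.0425, -0.0055, 0, 0.085]
    - [0.0045, -0.0425, -0.0055, 0, 0.085]
    - [0.0045, -0.0425, -0.0055, 0, 0.085]
    - [0.0045, -0.0425, -0.0055, 0, 0.085]

```text
clock: 7.25
position: [431.7, -141.2, 169.4]
ee_rot: [0.789, -0.612, 0.03, -0.052]
contact_force: [-0.7, -0.7, 0.5]
gripper_width: 85.1
```

Run:
```python
from h import *
show()
plan((422,87,100))
```

```text
t 7.25 p [ 431.7 -141.2  169.4] x [ 0.25  -0.968 -0.016] y [-0.962 -0.246 -0.12 ] z [ 0.112  0.046 -0.993] F [-0.7 -0.7  0.5] w 85.1 j [ 0.01  0.11 -0.52 -0.06 -0.83  0.28]
pos [ 431.7 -141.2  169.4] d [ -9.7 228.2 -69.4] n 5
[-0.0444, -0.0077, 0.0156, 0.0]
```

Call:
drive_tool:
  steps:
    - [-0.044, -0.0075, 0.0155, 0, 0.06]
    - [-0.044, -0.0075, 0.0155, 0, 0.06]
    - [-0.044, -0.0075, 0.0155, 0, 0.06]
    - [-0.045, -0.008, 0.0155, 0, 0.06]
    - [-0.045, -0.008, 0.0155, 0, 0.06]
    - [0, 0, 0, 0, 0.06]

```text
clock: 7.85
position: [420.0, 92.3, 99.0]
ee_rot: [0.791, -0.609, 0.028, -0.054]
contact_force: [-0.2, -0.5, 0.6]
gripper_width: 60.1
```

Run:
```python
from h import *
show()
plan((422,87,6))
im,d=arm.get_image("scene"); crop("scene",im,250,130,410,250+30,5,"pics/s4.png")
```

```text
t 7.85 p [420.   92.3  99. ] x [ 0.257 -0.966 -0.021] y [-0.96  -0.253 -0.119] z [ 0.11   0.051 -0.993] F [-0.2 -0.5  0.6] w 60.1 j [ 0.61  0.16 -0.73  0.04 -0.56 -0.39]
pos [420.   92.3  99. ] d [  2.   -5.3 -93. ] n 2
[0.0038, 0.0053, 0.0461, 0.0]
```

View pics/s4.png

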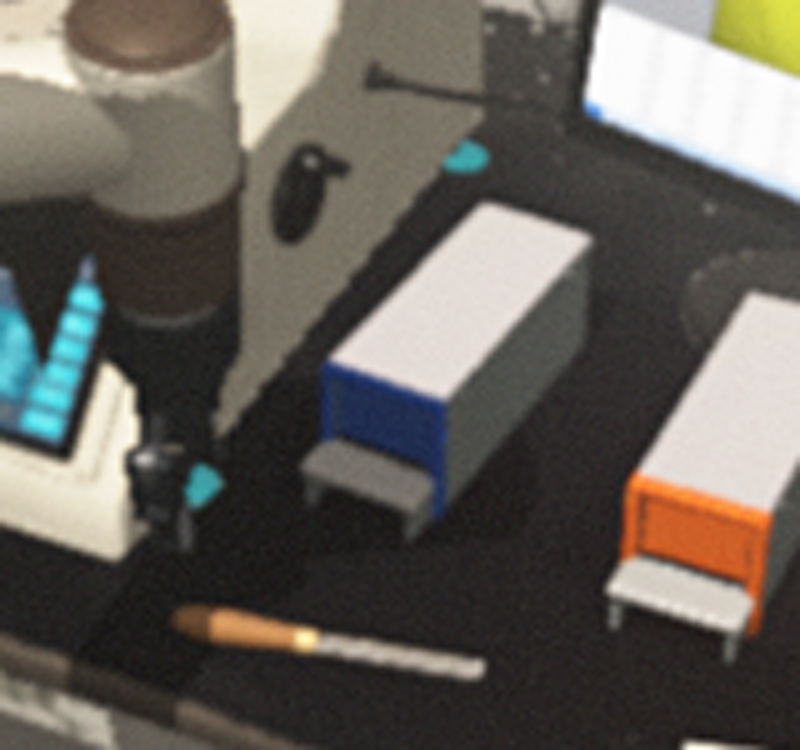

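Run:
```python
from h import *
for z in(0,60,130): print(onz("top",304,238,z).round(),onz("top",304,215,z).round())
for z in(0,60): print(onz("scene",275,241,z).round(), onz("scene",255,222,z).round())
```

```text
[445. 152.   0.] [539. 156.   0.]
[438. 149.  60.] [529. 153.  60.]
[430. 146. 130.] [517. 150. 130.]
[463. 162.   0.] [515. 268.   0.]
[407. 125.  60.] [455. 225.  60.]
```

Call:
drive_tool:
  steps:
    - [0.003, 0.0035, 0.031, 0, 0.06]
    - [0.003, 0.0035, 0.031, 0, 0.06]
    - [0.003, 0.0035, 0.03, 0, 0.06]
    - [0, 0, 0, 0, 0.06]
    - [0, 0, 0, 0, 0.0]
    - [0, 0, 0, 0, 0.0]
    - [0, 0, 0, 0, 0.0]
    - [0, 0, 0, 0, 0.0]
    - [0, 0, 0, 0, 0.0]

```text
clock: 8.8
position: [421.1, 80.4, 5.4]
ee_rot: [0.789, -0.612, 0.028, -0.052]
contact_force: [-0.8, -1.1, 8.6]
gripper_width: 17.6
```

Run:
```python
from h import *
show()
```

```text
t 8.8 p [421.1  80.4   5.4] x [ 0.249 -0.968 -0.02 ] y [-0.963 -0.245 -0.116] z [ 0.108  0.049 -0.993] F [-0.8 -1.1  8.6] w 17.6 j [ 0.58  0.36 -0.84  0.07 -0.25 -0.4 ]
```

Call:
drive_tool:
  steps:
    - [-0.003, -0.004, -0.04, 0, 0.0]
    - [-0.003, -0.004, -0.04, 0, 0.0]
    - [-0.003, -0.004, -0.04, 0, 0.0]

```text
clock: 9.1
position: [416.2, 85.6, 126.4]
ee_rot: [0.788, -0.613, 0.027, -0.051]
contact_force: [0.9, 0.8, -0.5]
gripper_width: 18.3
```

Run:
```python
from h import *
show(); plan((385,-168.7,120),-75.6,11)
```

```text
t 9.1 p [416.2  85.6 126.4] x [ 0.248 -0.969 -0.02 ] y [-0.963 -0.245 -0.112] z [ 0.104  0.047 -0.993] F [ 0.9  0.8 -0.5] w 18.3 j [ 0.6   0.11 -0.7   0.03 -0.65 -0.38]
pos [416.2  85.6 126.4] d [ -31.2 -254.3   -6.4] n 11
[0.0217, 0.0084, -0.0008, -6.87]
[0.0205, 0.011, -0.0008, -6.87]
[0.0191, 0.0134, -0.0008, -6.87]
[0.0173, 0.0155, -0.0008, -6.87]
[0.0153, 0.0175, -0.0008, -6.87]
[0.0131, 0.0192, -0.0008, -6.87]
[0.0107, 0.0207, -0.0008, -6.87]
[0.0082, 0.0218, -0.0008, -6.87]
[0.0055, 0.0226, -0.0008, -6.87]
[0.0028, 0.0231, -0.0008, -6.87]
[0.0, 0.0233, -0.0008, -6.87]
```

Call:
drive_tool:
  steps:
    - [0.0215, 0.0085, -0.001, -6.9, 0.0]
    - [0.0205, 0.011, -0.001, -6.9, 0.0]
    - [0.019, 0.0135, -0.001, -6.9, 0.0]
    - [0.0175, 0.0155, -0.001, -6.9, 0.0]
    - [0.0155, 0.0175, -0.001, -6.9, 0.0]
    - [0.013, 0.019, -0.001, -6.9, 0.0]
    - [0.0105, 0.0205, -0.001, -6.9, 0.0]
    - [0.008, 0.022, -0.001, -6.9, 0.0]
    - [0.0055, 0.0225, -0.001, -6.9, 0.0]
    - [0.003, 0.023, -0.001, -6.9, 0.0]
    - [0.0, 0.0235, -0.001, -6.9, 0.0]
    - [0, 0, 0, 0, 0]

```text
clock: 10.3
position: [385.3, -170.1, 121.0]
ee_rot: [0.998, 0.001, 0.053, -0.023]
contact_force: [0.1, -0.4, -0.3]
gripper_width: 18.1
```

Run:
```python
from h import *
show(); plan((385,-168.7,46))
im,d=arm.get_image("scene"); np.savez("s5.npz",im=im,d=d); crop("scene",im,330,150,470,270,5,"pics/s5.png")
im,d=arm.get_image("top"); np.savez("t5.npz",im=im,d=d); crop("top",im,320,130,440,250,5,"pics/t5.png")
```

```text
t 10.3 p [ 385.3 -170.1  121. ] x [ 0.994 -0.     0.105] y [ 0.004 -0.999 -0.046] z [ 0.105  0.046 -0.993] F [ 0.1 -0.4 -0.3] w 18.1 j [-0.07  0.13 -0.64 -0.08 -0.7   1.7 ]
pos [ 385.3 -170.1  121. ] d [ -0.3   1.4 -75. ] n 2
[-0.0041, 0.001, 0.0373, 0.0]
```

View pics/s5.png

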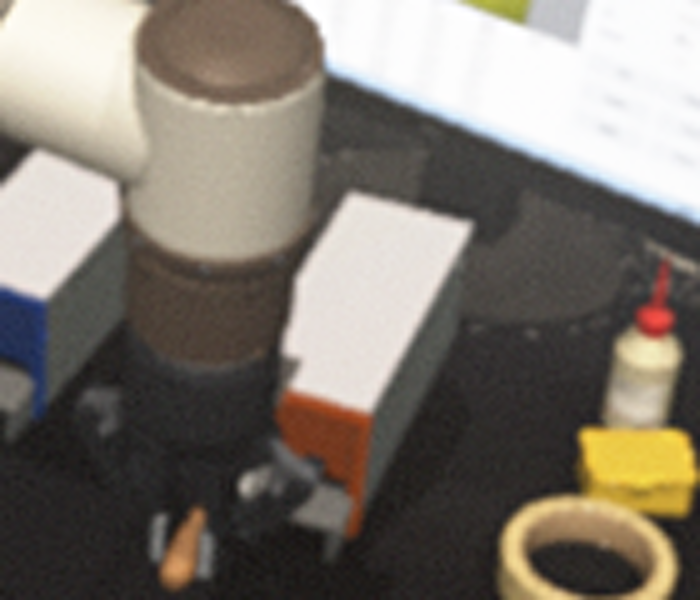

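View pics/t5.png

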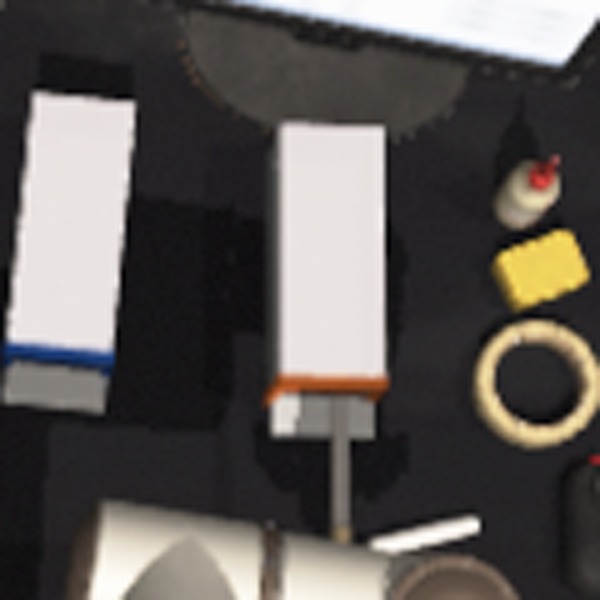

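Run:
```python
from h import *
f=lambda X,Y:(320+(X+.5)/5-.5,130+(Y+.5)/5-.5)
for X,Y in((341,396),(343,535)): print(onz("top",*f(X,Y),137 if Y<450 else 125).round(1))
for X,Y,z in((272,400,32),(375,400,32),(270,437,32),(375,437,32),(268,393,86),(387,385,92),(272,382,92)): print(X,Y,onz("top",*f(X,Y),z).round(1))
```

```text
[ 550.2 -167.1  137. ]
[ 446.1 -170.3  125. ]
272 400 [ 565.1 -127.    32. ]
375 400 [ 567.8 -210.    32. ]
270 437 [ 534.8 -125.6   32. ]
375 437 [ 537.5 -209.9   32. ]
268 393 [ 560.5 -117.6   86. ]
387 385 [ 568.6 -209.5   92. ]
272 382 [ 568.1 -120.    92. ]
```

Call:
drive_tool:
  steps:
    - [-0.011, 0.001, 0.026, 0, 0]
    - [-0.003, 0.0, 0.0245, 0, 0]
    - [-0.0025, 0, 0.0245, 0, 0]
    - [0, 0, 0, 0, 0]
    - [0.024, 0, 0.0025, 0, 0]
    - [0.024, 0, 0.0025, 0, 0]
    - [0.024, 0, 0.0025, 0, 0]

```text
clock: 11.1
position: [447.5, -164.8, 44.4]
ee_rot: [0.999, 0.002, 0.049, -0.024]
contact_force: [-2.7, 1.0, -1.5]
gripper_width: 17.6
```

Run:
```python
from h import *
show(); plan((546,-168.7,46))
im,d=arm.get_image("scene"); crop("scene",im,330,150,470,270,5,"pics/s6.png")
im,d=arm.get_image("top"); crop("top",im,320,130,440,250,5,"pics/t6.png")
```

```text
t 11.1 p [ 447.5 -164.8   44.4] x [0.995 0.001 0.098] y [ 0.006 -0.999 -0.047] z [ 0.098  0.047 -0.994] F [-2.7  1.  -1.5] w 17.6 j [-0.05  0.35 -0.6  -0.1  -0.53  1.71]
pos [ 447.5 -164.8   44.4] d [98.5 -3.9  1.6] n 3
[0.0327, 0.0015, 0.0026, 0.0]
```

View pics/s6.png

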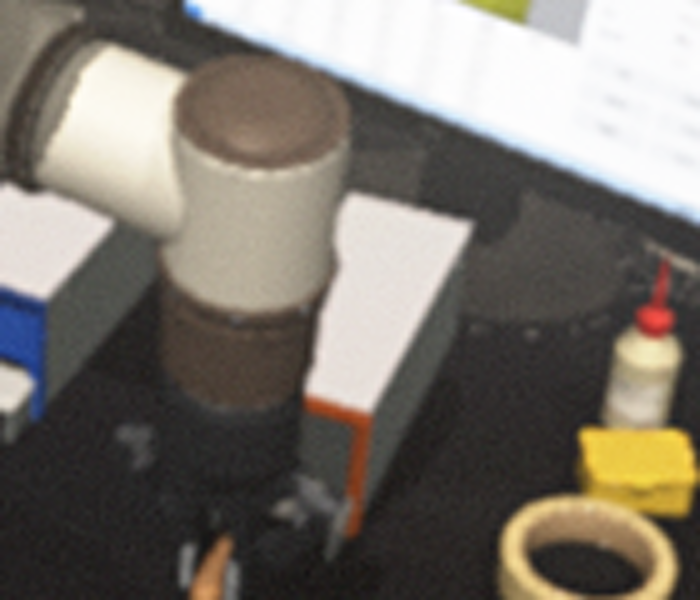

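Call:
drive_tool:
  steps:
    - [0.02, 0.001, 0.002, 0, 0]
    - [0.02, 0.001, 0.002, 0, 0]
    - [0.02, 0.001, 0.002, 0, 0]
    - [0.02, 0.001, 0.002, 0, 0]
    - [0.016, 0, 0.0015, 0, 0]
    - [0, 0, 0, 0, 0]

```text
clock: 11.8
position: [546.4, -168.6, 44.7]
ee_rot: [0.998, 0.002, 0.052, -0.023]
contact_force: [-0.1, -0.1, -4.1]
gripper_width: 18.0
```

Run:
```python
from h import *
show(); 
im,d=arm.get_image("scene"); crop("scene",im,330,150,470,270,5,"pics/s7.png")
```

```text
t 11.8 p [ 546.4 -168.6   44.7] x [0.995 0.002 0.104] y [ 0.006 -0.999 -0.046] z [ 0.104  0.046 -0.993] F [-0.1 -0.1 -4.1] w 18.0 j [-0.04  0.47 -0.38 -0.09 -0.62  1.69]
```

View pics/s7.png

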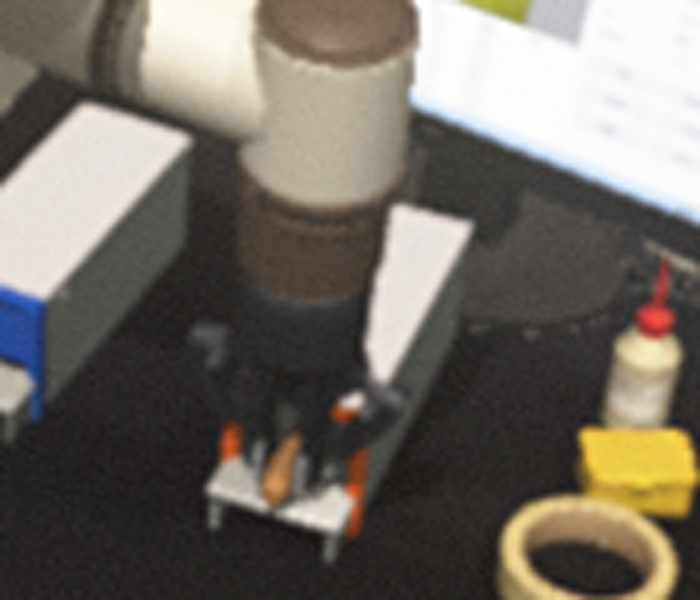

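Call:
drive_tool:
  steps:
    - [0, 0, 0.0035, 0, 0]
    - [0, 0, 0, 0, 0.04]
    - [0, 0, 0, 0, 0.04]
    - [0, 0, 0, 0, 0.04]
    - [-0.02, 0, -0.002, 0, 0.04]
    - [-0.03, 0, -0.003, 0, 0.04]
    - [-0.03, 0, -0.003, 0, 0.04]
    - [-0.01, 0, -0.04, 0, 0.04]
    - [-0.005, 0, -0.045, 0, 0.06]

```text
clock: 12.75
position: [439.7, -173.3, 123.1]
ee_rot: [0.998, 0.002, 0.05, -0.023]
contact_force: [1.6, -0.7, 0.1]
gripper_width: 53.1
```

Run:
```python
from h import *
show(); 
im,d=arm.get_image("scene"); crop("scene",im,330,150,470,270,5,"pics/s8.png")
im,d=arm.get_image("top"); crop("top",im,320,130,440,250,5,"pics/t8.png")
```

```text
t 12.75 p [ 439.7 -173.3  123.1] x [0.995 0.001 0.099] y [ 0.006 -0.999 -0.046] z [ 0.099  0.046 -0.994] F [ 1.6 -0.7  0.1] w 53.1 j [-0.07  0.21 -0.53 -0.08 -0.74  1.7 ]
```

View pics/s8.png

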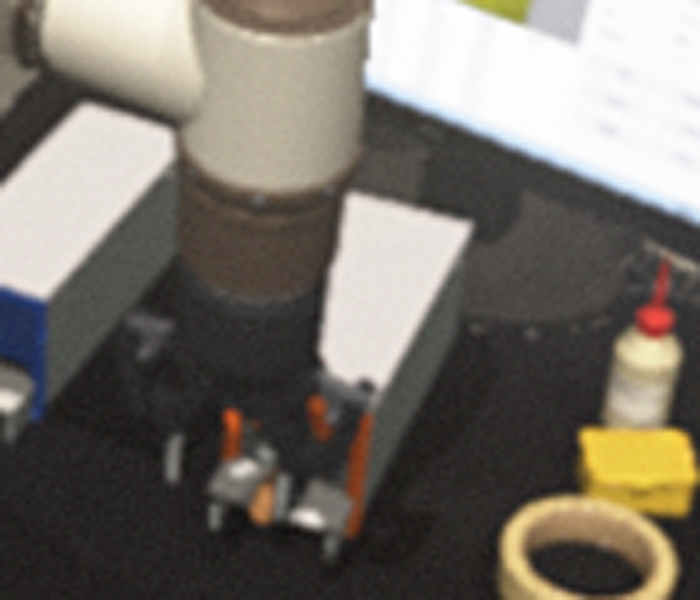

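View pics/t8.png

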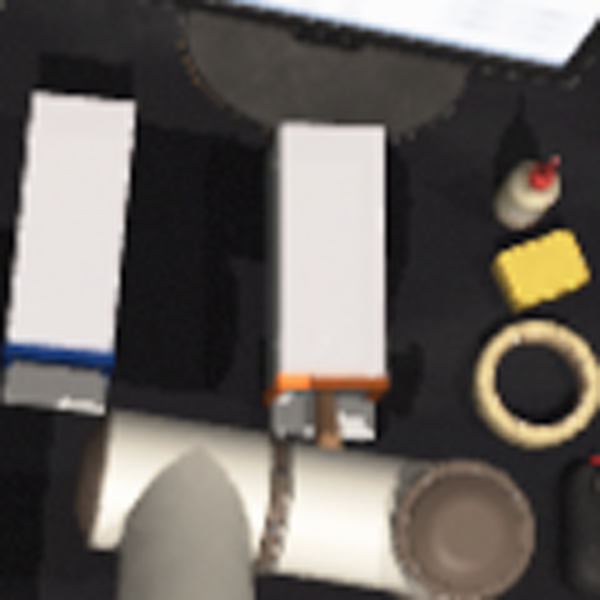

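Run:
```python
from h import *
plan((443.5,-186,90),74.4,9)
```

```text
pos [ 445.2 -174.3  129.5] d [ -1.7 -11.7 -39.5] n 9
[-0.0007, 0.0015, 0.0043, 8.27]
[-0.0005, 0.0016, 0.0043, 8.27]
[-0.0003, 0.0016, 0.0043, 8.27]
[-0.0, 0.0016, 0.0043, 8.27]
[0.0002, 0.0016, 0.0043, 8.27]
[0.0005, 0.0016, 0.0043, 8.27]
[0.0007, 0.0015, 0.0043, 8.27]
[0.0009, 0.0014, 0.0043, 8.27]
[0.0011, 0.0012, 0.0043, 8.27]
```

Call:
drive_tool:
  steps:
    - [-0.0005, 0.0015, 0.0045, 8.3, 0.05]
    - [-0.0005, 0.0015, 0.0045, 8.3, 0.05]
    - [0, 0.0015, 0.0045, 8.3, 0.05]
    - [0, 0.0015, 0.0045, 8.3, 0.05]
    - [0, 0.0015, 0.0045, 8.3, 0.05]
    - [0.0005, 0.0015, 0.0045, 8.3, 0.05]
    - [0.0005, 0.0015, 0.004, 8.3, 0.05]
    - [0.001, 0.0015, 0.004, 8.3, 0.05]
    - [0.001, 0.001, 0.004, 8.0, 0.05]
    - [0, 0, 0, 0, 0.05]

```text
clock: 13.85
position: [440.5, -184.3, 83.0]
ee_rot: [0.796, -0.602, 0.027, -0.05]
contact_force: [1.1, -0.7, 0.1]
gripper_width: 50.0
```

Run:
```python
from h import *
show(); plan((443.5,-186,6),0,3)
im,d=arm.get_image("scene"); crop("scene",im,350,180,470,300,5,"pics/s9.png")
```

```text
t 13.85 p [ 440.5 -184.3   83. ] x [ 0.273 -0.962 -0.016] y [-0.956 -0.27  -0.112] z [ 0.104  0.046 -0.994] F [ 1.1 -0.7  0.1] w 50.0 j [-0.09  0.28 -0.56 -0.09 -0.63  0.44]
pos [ 440.5 -184.3   83. ] d [  3.   -1.7 -77. ] n 3
[0.0012, 0.0021, 0.0256, 0.0]
```

View pics/s9.png

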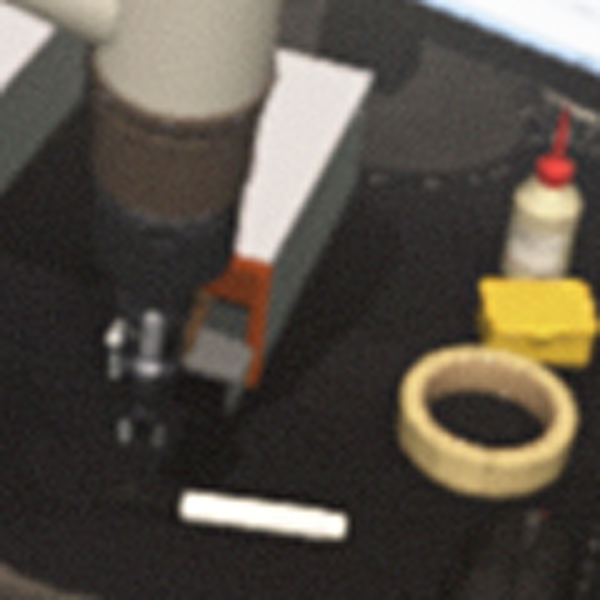

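Gripper stands over the black cap (white body at crop (260,515)). Descend and close.

Call:
drive_tool:
  steps:
    - [0.001, 0.002, 0.0255, 0, 0.05]
    - [0.001, 0.002, 0.0255, 0, 0.05]
    - [0.001, 0.002, 0.0255, 0, 0.05]
    - [0, 0, 0, 0, 0.05]
    - [0, 0, 0, 0, 0]
    - [0, 0, 0, 0, 0]
    - [0, 0, 0, 0, 0]
    - [0, 0, 0, 0, 0]
    - [0, 0, 0, 0, 0]

```text
clock: 14.8
position: [444.6, -185.4, 8.2]
ee_rot: [0.796, -0.602, 0.029, -0.05]
contact_force: [0.3, -0.2, 7.4]
gripper_width: 10.5
```

Call:
drive_tool:
  steps:
    - [-0.002, -0.005, -0.045, 0, 0]
    - [-0.002, -0.005, -0.045, 0, 0]
    - [-0.002, -0.005, -0.045, 0, 0]

```text
clock: 15.1
position: [441.4, -181.6, 144.2]
ee_rot: [0.796, -0.602, 0.027, -0.049]
contact_force: [0.8, -1.0, -1.2]
gripper_width: 10.5
```

Run:
```python
from h import *
show()
im,d=arm.get_image("scene"); crop("scene",im,350,180,470,300,5,"pics/s10.png")
plan((440,52,140),-70.2,12)
```

```text
t 15.1 p [ 441.4 -181.6  144.2] x [ 0.274 -0.962 -0.016] y [-0.956 -0.27  -0.111] z [ 0.103  0.046 -0.994] F [ 0.8 -1.  -1.2] w 10.5 j [-0.09  0.19 -0.49 -0.08 -0.79  0.41]
pos [ 446.4 -182.8  152.5] d [ -6.4 234.8 -12.5] n 12
[-0.0189, -0.0047, 0.0018, -5.85]
[-0.0184, -0.0066, 0.0018, -5.85]
[-0.0176, -0.0084, 0.0018, -5.85]
[-0.0166, -0.0102, 0.0018, -5.85]
[-0.0155, -0.0118, 0.0018, -5.85]
[-0.0142, -0.0134, 0.0018, -5.85]
[-0.0128, -0.0147, 0.0018, -5.85]
[-0.0112, -0.016, 0.0018, -5.85]
[-0.0095, -0.017, 0.0018, -5.85]
[-0.0078, -0.0179, 0.0018, -5.85]
[-0.0059, -0.0186, 0.0018, -5.85]
[-0.004, -0.0191, 0.0018, -5.85]
```

View pics/s10.png

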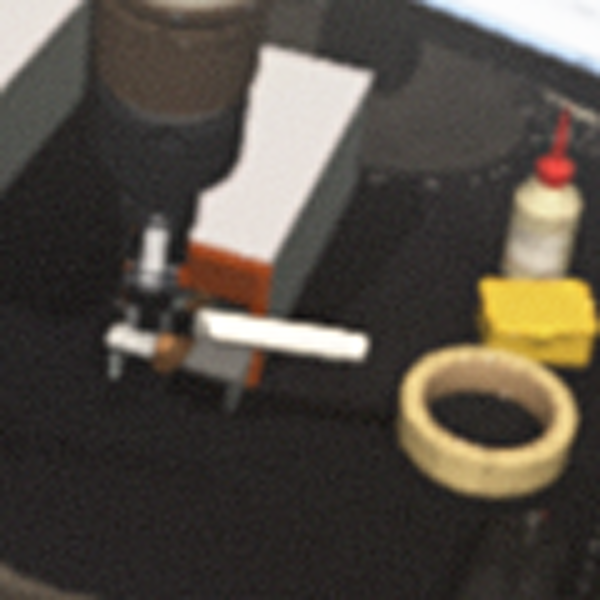

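Call:
drive_tool:
  steps:
    - [-0.019, -0.0045, 0.002, -5.8, 0]
    - [-0.0185, -0.0065, 0.002, -5.8, 0]
    - [-0.0175, -0.0085, 0.002, -5.8, 0]
    - [-0.0165, -0.01, 0.002, -5.8, 0]
    - [-0.0155, -0.012, 0.002, -5.8, 0]
    - [-0.014, -0.0135, 0.002, -5.9, 0]
    - [-0.013, -0.0145, 0.002, -5.9, 0]
    - [-0.011, -0.016, 0.002, -5.9, 0]
    - [-0.0095, -0.017, 0.002, -5.9, 0]
    - [-0.008, -0.018, 0.002, -5.9, 0]
    - [-0.006, -0.0185, 0.002, -5.9, 0]
    - [-0.004, -0.019, 0.002, -5.9, 0]
    - [0, 0, 0, 0, 0]

```text
clock: 16.45
position: [436.4, 54.3, 128.8]
ee_rot: [0.998, -0.032, 0.051, -0.025]
contact_force: [-0.5, 0.3, -0.2]
gripper_width: 10.8
```

Run:
```python
from h import *
show(); plan((439,56.5,47),0,4)
im,d=arm.get_image("scene"); crop("scene",im,270,140,430,260,5,"pics/s11.png")
im,d=arm.get_image("top"); crop("top",im,300,140,420,250,5,"pics/t11.png")
```

```text
t 16.45 p [436.4  54.3 128.8] x [ 0.993 -0.067  0.101] y [-0.062 -0.997 -0.053] z [ 0.104  0.047 -0.993] F [-0.5  0.3 -0.2] w 10.8 j [ 0.5   0.13 -0.65  0.01 -0.67  0.99]
pos [436.4  54.3 128.8] d [  2.6   2.2 -81.8] n 4
[-0.0014, 0.0005, 0.0204, 0.0]
```

View pics/s11.png

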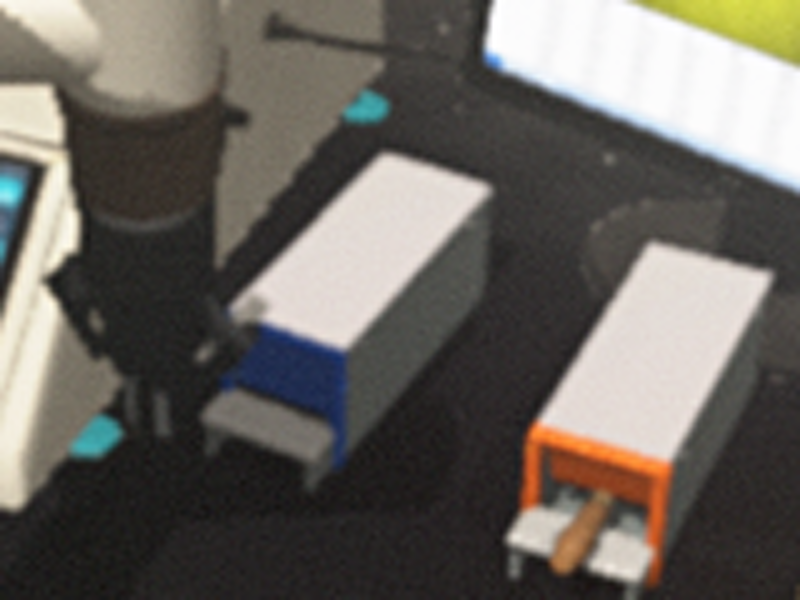

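View pics/t11.png

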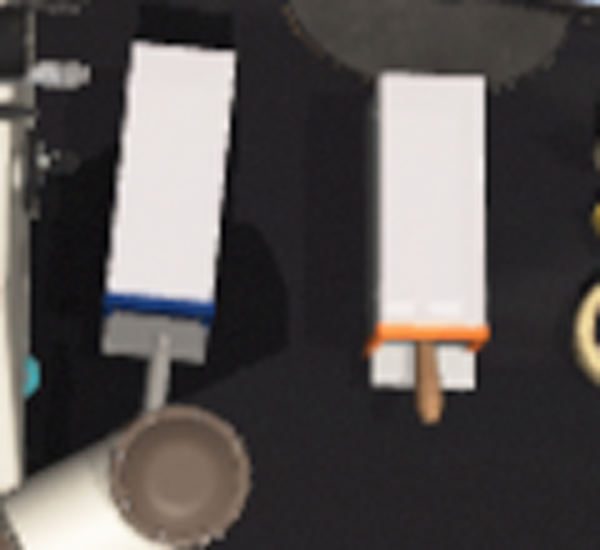

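Run:
```python
from h import *
f=lambda X,Y:(300+(X+.5)/5-.5,140+(Y+.5)/5-.5)
a=onz("top",*f(163,335),140);b=onz("top",*f(152,405),135);print(a.round(1),b.round(1),np.degrees(np.arctan2(a[1]-b[1],a[0]-b[0])))
g=lambda X,Y:(270+(X+.5)/5-.5,140+(Y+.5)/5-.5)
# tip height: closest approach of scene ray (255,305) and top ray
c1,d1=ray("top",*f(163,337));c2,d2=ray("scene",*g(262,303))
A=np.stack([d1,-d2],1);t=np.linalg.lstsq(A,c2-c1,rcond=None)[0];print((c1+d1*t[0]).round(1),(c2+d2*t[1]).round(1))
```

```text
[551.3  43.7 140. ] [498.3  50.5 135. ] -7.257185229644626
[549.9  43.7 139.6] [550.9  41.9 139.9]
```

Call:
drive_tool:
  steps:
    - [-0.003, 0, 0.0205, 0, 0]
    - [-0.003, 0, 0.0205, 0, 0]
    - [-0.003, 0, 0.02, 0, 0]
    - [-0.003, 0, 0.02, 0, 0]
    - [0, 0, 0, 0, 0]
    - [0.02, 0, 0.002, 0, 0]
    - [0.02, 0, 0.002, 0, 0]
    - [0.02, 0, 0.002, 0, 0]

```text
clock: 17.35
position: [491.3, 52.1, 47.1]
ee_rot: [0.998, -0.035, 0.048, -0.024]
contact_force: [-5.9, 0.5, -1.7]
gripper_width: 10.2
```

Run:
```python
from h import *
show(); plan((562,48,47),0,4)
im,d=arm.get_image("scene"); crop("scene",im,270,140,430,260,5,"pics/s12.png")
```

```text
t 17.35 p [491.3  52.1  47.1] x [ 0.993 -0.072  0.095] y [-0.068 -0.996 -0.051] z [ 0.098  0.045 -0.994] F [-5.9  0.5 -1.7] w 10.2 j [ 0.44  0.35 -0.61  0.   -0.49  1.06]
pos [491.3  52.1  47.1] d [70.7 -4.1 -0.1] n 4
[0.0176, -0.0002, 0.0017, 0.0]
```

View pics/s12.png

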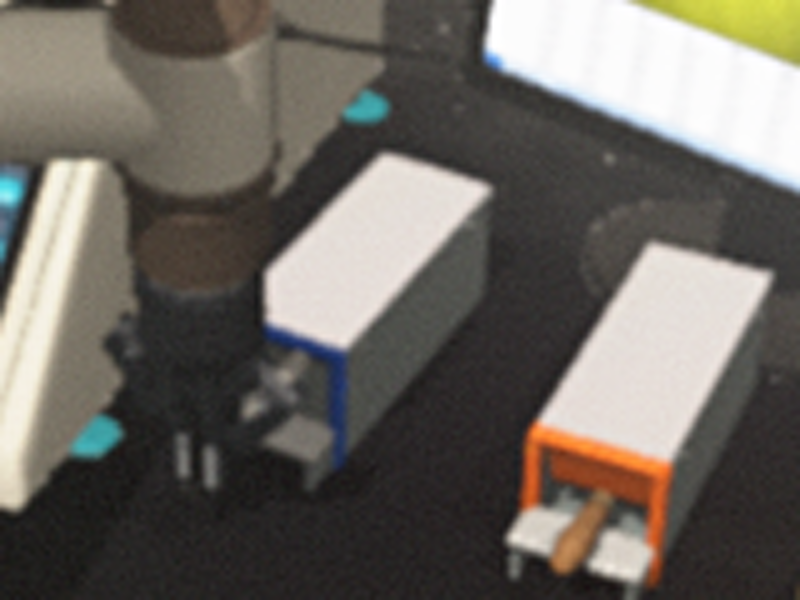

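Call:
drive_tool:
  steps:
    - [0.0175, 0, 0.0015, 0, 0]
    - [0.0175, 0, 0.0015, 0, 0]
    - [0.0175, 0, 0.0015, 0, 0]
    - [0.0165, 0, 0.0015, 0, 0]
    - [0, 0, 0, 0, 0]

```text
clock: 17.9
position: [563.6, 48.7, 48.5]
ee_rot: [0.998, -0.035, 0.052, -0.025]
contact_force: [-1.2, 0.8, -1.2]
gripper_width: 10.1
```

Run:
```python
from h import *
show()
im,d=arm.get_image("scene"); crop("scene",im,270,140,430,260,5,"pics/s13.png")
```

```text
t 17.9 p [563.6  48.7  48.5] x [ 0.992 -0.072  0.101] y [-0.067 -0.996 -0.054] z [ 0.105  0.046 -0.993] F [-1.2  0.8 -1.2] w 10.1 j [ 0.37  0.44 -0.44 -0.01 -0.57  1.14]
```

View pics/s13.png

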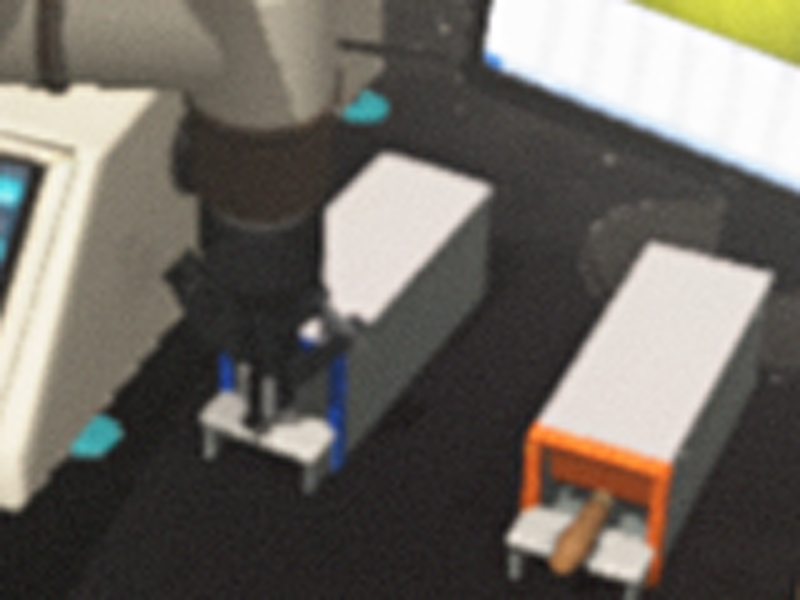

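Call:
drive_tool:
  steps:
    - [0, 0, 0.005, 0, 0]
    - [0, 0, 0, 0, 0.035]
    - [0, 0, 0, 0, 0.035]
    - [0, 0, 0, 0, 0.035]
    - [-0.02, 0, -0.002, 0, 0.035]
    - [-0.03, 0, -0.003, 0, 0.035]
    - [-0.03, 0, -0.003, 0, 0.035]
    - [-0.01, 0, -0.04, 0, 0.0]
    - [-0.005, 0, -0.045, 0, 0.0]
    - [-0.005, 0, -0.045, 0, 0.0]
    - [-0.005, 0, -0.045, 0, 0.0]

```text
clock: 19.05
position: [438.9, 48.1, 216.6]
ee_rot: [0.998, -0.034, 0.052, -0.025]
contact_force: [0.7, 0.8, -0.2]
gripper_width: -0.2
```

Run:
```python
from h import *
show()
im,d=arm.get_image("scene"); crop("scene",im,270,140,430,260,5,"pics/s14.png")
plan((690,-163,520))
```

```text
t 19.05 p [438.9  48.1 216.6] x [ 0.992 -0.07   0.101] y [-0.065 -0.996 -0.054] z [ 0.105  0.047 -0.993] F [ 0.7  0.8 -0.2] w -0.2 j [ 0.48  0.02 -0.51  0.01 -0.92  1.01]
pos [442.1  48.9 224.6] d [ 247.9 -211.9  295.4] n 10
[0.0294, 0.0178, -0.0274, 0.0]
```

View pics/s14.png

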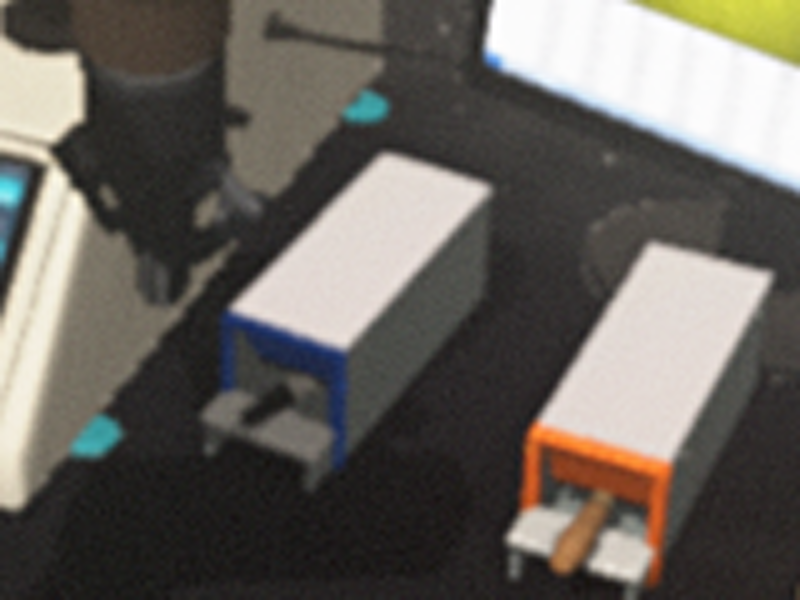

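Call:
drive_tool:
  steps:
    - [0.032, 0.018, -0.027, 0, 0]
    - [0.032, 0.018, -0.027, 0, 0]
    - [0.032, 0.018, -0.027, 0, 0]
    - [0.032, 0.018, -0.027, 0, 0]
    - [0.032, 0.018, -0.027, 0, 0]
    - [0.032, 0.018, -0.027, 0, 0]
    - [0.032, 0.018, -0.027, 0, 0]
    - [0.032, 0.018, -0.027, 0, 0]
    - [0.032, 0.018, -0.027, 0, 0]
    - [0.032, 0.018, -0.027, 0, 0]

```text
clock: 20.1
position: [714.9, -164.1, 503.2]
ee_rot: [0.998, -0.034, 0.052, -0.025]
contact_force: [2.1, 0.6, 0.4]
gripper_width: 0.1
```

Call:
drive_tool:
  steps:
    - [0.04, 0, -0.015, 0, 0]
    - [0.04, 0, -0.015, 0, 0]
    - [0.04, 0, -0.025, 0, 0]
    - [0.04, 0, -0.03, 0, 0]
    - [0.04, 0, -0.03, 0, 0]

```text
clock: 20.6
position: [777.5, -155.1, 540.5]
ee_rot: [0.994, -0.036, 0.1, -0.014]
contact_force: [-1.1, 0.2, 0.5]
gripper_width: -0.3
```

Run:
```python
from h import *
show()
```

```text
t 20.6 p [ 777.5 -155.1  540.5] x [ 0.977 -0.074  0.199] y [-0.068 -0.997 -0.035] z [ 0.201  0.021 -0.979] F [-1.1  0.2  0.5] w -0.3 j [-0.    0.75  1.41 -0.02 -2.03  1.49]
```

Call:
drive_tool:
  steps:
    - [0.043, 0, -0.022, 0, 0]
    - [0.043, 0, -0.022, 0, 0]
    - [0.043, 0, -0.022, 0, 0]
    - [0.043, 0, -0.02, 0, 0]
    - [0.043, 0, -0.02, 0, 0]

```text
clock: 21.1
position: [815.9, -141.3, 557.3]
ee_rot: [0.985, -0.038, 0.167, -0.001]
contact_force: [0.4, -0.1, 0.2]
gripper_width: 0.0
```

Run:
```python
from h import *
show()
```

```text
t 21.1 p [ 815.9 -141.3  557.3] x [ 0.941 -0.074  0.33 ] y [-0.074 -0.997 -0.014] z [ 0.33  -0.011 -0.944] F [ 0.4 -0.1  0.2] w 0.0 j [ 0.03  0.74  1.41  0.02 -1.9   1.47]
```

Call:
drive_tool:
  steps:
    - [0.044, 0.001, -0.014, 0, 0]
    - [0.044, 0.001, -0.014, 0, 0]
    - [0.044, 0.001, -0.014, 0, 0]
    - [0.044, 0.001, -0.012, 0, 0]
    - [0.044, 0.001, -0.012, 0, 0]
    - [0.044, 0.001, -0.01, 0, 0]

```text
clock: 21.7
position: [865.6, -134.3, 577.5]
ee_rot: [0.967, -0.04, 0.25, 0.014]
contact_force: [0.0, -0.3, -0.1]
gripper_width: 0.3
```

Run:
```python
from h import *
show()
```

```text
t 21.7 p [ 865.6 -134.3  577.5] x [ 0.872 -0.069  0.484] y [-0.083 -0.996  0.007] z [ 0.482 -0.047 -0.875] F [ 0.  -0.3 -0.1] w 0.3 j [ 0.05  0.75  1.41  0.07 -1.72  1.46]
```

Run:
```python
from h import *
im,d=arm.get_image("scene"); crop("scene",im,270,170,430,280,5,"pics/s15.png")
im,d=arm.get_image("top"); crop("top",im,310,150,430,250,6,"pics/t15.png")
plan((535,-168,130))
plan((475,-168,130))
```

```text
pos [ 865.4 -133.9  577. ] d [-330.4  -34.1 -447. ] n 12
[-0.0418, 0.0048, 0.0195, 0.0]
pos [ 865.4 -133.9  577. ] d [-390.4  -34.1 -447. ] n 13
[-0.0426, 0.0049, 0.0158, 0.0]
```

View pics/s15.png

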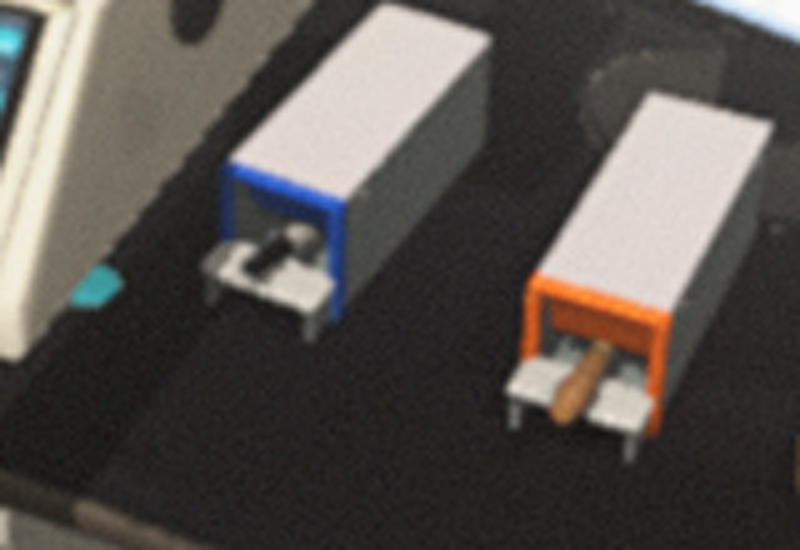

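View pics/t15.png

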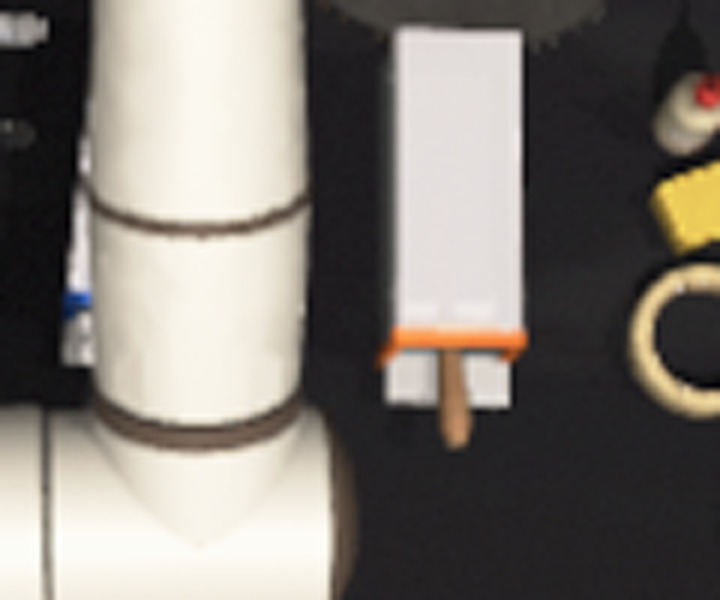

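Run:
```python
from h import *
f=lambda X,Y:(310+(X+.5)/6-.5,150+(Y+.5)/6-.5)
g=lambda X,Y:(270+(X+.5)/5-.5,170+(Y+.5)/5-.5)
print("file tail top",onz("top",*f(456,448),45),"mid",onz("top",*f(452,355),52))
print("file tail scene",onz("scene",*g(562,412),44), "mid",onz("scene",*g(603,355),48))
print("marker tail scene",onz("scene",*g(255,266),44),"mid",onz("scene",*g(300,237),40))
for X,Y in((208,268),(333,305),(505,395),(645,430)): print("sill corner",onz("scene",*g(X,Y),32))
```

```text
file tail top [ 504.97240116 -171.8534494    45.        ] mid [ 566.21186379 -168.14053924   52.        ]
file tail scene [ 517.29264526 -169.08606417   44.        ] mid [ 570.30445583 -174.54196833   48.        ]
marker tail scene [557.66104849  50.36418321  44.        ] mid [600.32633407  39.64220009  40.        ]
sill corner [555.76945184  82.55779962  32.        ]
sill corner [558.00633524  -3.32460032  32.        ]
sill corner [ 528.64849432 -129.58894387   32.        ]
sill corner [ 536.66801204 -214.21999508   32.        ]
```

Call:
drive_tool:
  steps:
    - [-0.0425, 0.005, 0.016, 0, 0]
    - [-0.0425, 0.005, 0.016, 0, 0]
    - [-0.0425, 0.005, 0.016, 0, 0]
    - [-0.0425, 0.005, 0.016, 0, 0]
    - [-0.0425, 0.005, 0.016, 0, 0]
    - [-0.0425, 0.005, 0.016, 0, 0]
    - [-0.0425, 0.005, 0.016, 0, 0]
    - [-0.0425, 0.005, 0.016, 0, 0]
    - [-0.0425, 0.005, 0.016, 0, 0]
    - [-0.0425, 0.005, 0.016, 0, 0]
    - [-0.0425, 0.005, 0.016, 0, 0]
    - [-0.0425, 0.005, 0.016, 0, 0]
    - [-0.0425, 0.005, 0.016, 0, 0]
    - [0, 0, 0, 0, 0]

```text
clock: 23.2
position: [507.5, -168.0, 165.8]
ee_rot: [0.97, -0.042, 0.238, 0.014]
contact_force: [0.4, -0.5, -1.1]
gripper_width: -0.0
```

Run:
```python
from h import *
show()
plan((472,-170,41),0,3)
```

```text
t 23.2 p [ 507.5 -168.   165.8] x [ 0.883 -0.074  0.463] y [-0.087 -0.996  0.008] z [ 0.461 -0.048 -0.886] F [ 0.4 -0.5 -1.1] w -0.0 j [ 0.01  0.11 -0.73  0.2  -0.26  1.3 ]
pos [ 507.5 -168.   165.8] d [ -35.5   -2.  -124.8] n 3
[-0.0297, 0.0014, 0.0314, 0.0]
```

Call:
drive_tool:
  steps:
    - [-0.025, 0.001, -0.013, 0, 0]
    - [-0.016, 0.001, 0.037, 0, 0]
    - [-0.019, 0.001, 0.037, 0, 0]
    - [-0.018, 0.001, 0.034, 0, 0]
    - [0, 0, 0, 0, 0]

```text
clock: 23.7
position: [496.9, -185.6, 81.9]
ee_rot: [0.971, -0.037, 0.236, -0.008]
contact_force: [0.2, -0.9, 1.2]
gripper_width: 0.1
```

Run:
```python
from h import *
show()
plan((490,-170,41),0,3)
im,d=arm.get_image("scene"); crop("scene",im,330,170,490,290,5,"pics/s16.png")
```

```text
t 23.7 p [ 496.9 -185.6   81.9] x [ 0.885 -0.075  0.459] y [-0.068 -0.997 -0.032] z [ 0.46  -0.002 -0.888] F [ 0.2 -0.9  1.2] w 0.1 j [-0.08  0.27 -0.67 -0.21 -0.16  1.77]
pos [ 496.9 -185.6   81.9] d [ -6.9  15.6 -40.9] n 3
[-0.0087, -0.0046, 0.011, 0.0]
```

View pics/s16.png

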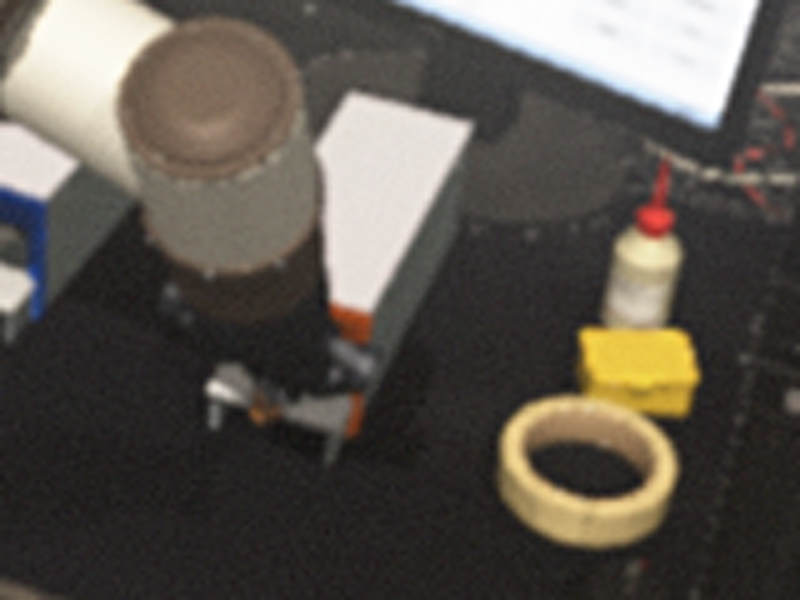

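Call:
drive_tool:
  steps:
    - [-0.01, -0.014, -0.03, 0, 0]
    - [-0.04, 0.0, -0.019, 0, 0]
    - [-0.04, 0.0, -0.019, 0, 0]
    - [-0.04, 0.0, -0.019, 0, 0]

```text
clock: 24.15
position: [341.8, -165.6, 105.7]
ee_rot: [0.971, -0.032, 0.238, -0.011]
contact_force: [-0.0, -0.1, 0.8]
gripper_width: 0.2
```

Run:
```python
from h import *
show()
```

```text
t 24.15 p [ 341.8 -165.6  105.7] x [ 0.884 -0.068  0.462] y [-0.057 -0.998 -0.037] z [ 0.464  0.006 -0.886] F [-0.  -0.1  0.8] w 0.2 j [-0.05 -0.03 -0.96 -0.18 -0.16  1.73]
```

Call:
drive_tool:
  steps:
    - [-0.018, 0.0015, 0.035, 0, 0]
    - [-0.018, 0.0015, 0.035, 0, 0]
    - [-0.018, 0.0015, 0.035, 0, 0]

```text
clock: 24.45
position: [335.8, -170.9, 49.2]
ee_rot: [0.972, -0.031, 0.234, -0.013]
contact_force: [-0.4, -0.7, -0.4]
gripper_width: -0.1
```

Run:
```python
from h import *
show()
```

```text
t 24.45 p [ 335.8 -170.9   49.2] x [ 0.889 -0.066  0.454] y [-0.054 -0.998 -0.039] z [ 0.456  0.01  -0.89 ] F [-0.4 -0.7 -0.4] w -0.1 j [-0.23  0.14 -0.83 -0.69 -0.18  2.4 ]
```

Call:
drive_tool:
  steps:
    - [0, 0, 0, 8.5, 0]
    - [0, 0, 0, 8.5, 0]
    - [0, 0, 0, 8.5, 0]
    - [0, 0, 0, 8.5, 0]
    - [0, 0, 0, 8.5, 0]
    - [0, 0, 0, 8.5, 0]
    - [0, 0, 0, 8.5, 0]
    - [0, 0, 0, 8.5, 0]
    - [0, 0, 0, 8.5, 0]
    - [0, 0, 0, 8.5, 0]
    - [0, 0, 0, 8.5, 0]
    - [0, 0, 0, 8.5, 0]
    - [0, 0, 0, 8.5, 0]
    - [0, 0, 0, 8.5, 0]
    - [0, 0, 0, 8.5, 0]
    - [0, 0, 0, 8.5, 0]
    - [0, 0, 0, 8.5, 0]
    - [0, 0, 0, 8.5, 0]
    - [0, 0, 0, 8.5, 0]
    - [0, 0, 0, 8.5, 0]

```text
clock: 26.45
position: [335.3, -171.3, 48.9]
ee_rot: [-0.05, 0.971, -0.007, 0.233]
contact_force: [-0.0, 0.3, 0.5]
gripper_width: -0.0
```

Run:
```python
from h import *
show()
plan((470,-170,42),8,8)
```

```text
t 26.45 p [ 335.3 -171.3   48.9] x [-0.886 -0.101 -0.452] y [-0.095  0.995 -0.037] z [ 0.453  0.01  -0.891] F [-0.   0.3  0.5] w -0.0 j [-0.23  0.14 -0.83 -0.68 -0.18 -0.59]
pos [ 335.3 -171.3   48.9] d [134.7   1.3  -6.9] n 8
[-0.0145, -0.0014, 0.0084, 1.0]
[-0.0146, -0.0011, 0.0084, 1.0]
[-0.0146, -0.0009, 0.0084, 1.0]
[-0.0146, -0.0006, 0.0084, 1.0]
[-0.0146, -0.0004, 0.0084, 1.0]
[-0.0146, -0.0001, 0.0084, 1.0]
[-0.0146, 0.0001, 0.0084, 1.0]
[-0.0146, 0.0004, 0.0084, 1.0]
```

Call:
drive_tool:
  steps:
    - [-0.0145, -0.0015, 0.0085, 1, 0]
    - [-0.0145, -0.001, 0.0085, 1, 0]
    - [-0.0145, -0.001, 0.0085, 1, 0]
    - [-0.0145, -0.0005, 0.0085, 1, 0]
    - [-0.0145, -0.0005, 0.0085, 1, 0]
    - [0, 0, 0, 0, 0]

```text
clock: 27.05
position: [420.9, -173.1, 43.9]
ee_rot: [-0.013, 0.972, 0.007, 0.235]
contact_force: [0.8, 0.7, 1.1]
gripper_width: -0.3
```

Run:
```python
from h import *
show()
plan((470,-170,42),0,4)
```

```text
t 27.05 p [ 420.9 -173.1   43.9] x [-0.89  -0.021 -0.456] y [-0.028  1.     0.007] z [ 0.456  0.019 -0.89 ] F [0.8 0.7 1.1] w -0.3 j [-0.15  0.26 -0.71 -0.59 -0.16 -0.83]
pos [ 420.9 -173.1   43.9] d [49.1  3.1 -1.9] n 4
[-0.0107, 0.0004, 0.006, 0.0]
```

Call:
drive_tool:
  steps:
    - [-0.0115, 0.0005, 0.0065, 0, 0]
    - [-0.0115, 0.0005, 0.0065, 0, 0]
    - [-0.0115, 0.0005, 0.0065, 0, 0]
    - [-0.0115, 0.0005, 0.0065, 0, 0]
    - [-0.0105, 0.0, 0.006, 0, 0]
    - [0, 0, 0, 0, 0]

```text
clock: 27.65
position: [484.7, -171.4, 39.6]
ee_rot: [-0.012, 0.972, 0.011, 0.233]
contact_force: [0.3, 0.2, -0.7]
gripper_width: -0.1
```

Run:
```python
from h import *
show()
plan((520,-170,42),0,4)
im,d=arm.get_image("scene"); crop("scene",im,330,170,490,290,5,"pics/s17.png")
im,d=arm.get_image("top"); crop("top",im,320,150,440,250,6,"pics/t17.png")
```

```text
t 27.65 p [ 484.7 -171.4   39.6] x [-0.891 -0.019 -0.454] y [-0.029  0.999  0.015] z [ 0.454  0.027 -0.891] F [ 0.3  0.2 -0.7] w -0.1 j [-0.11  0.34 -0.63 -0.49 -0.16 -0.98]
pos [ 484.7 -171.4   39.6] d [35.3  1.4  2.4] n 4
[-0.0081, 0.0001, 0.0035, 0.0]
```

View pics/s17.png

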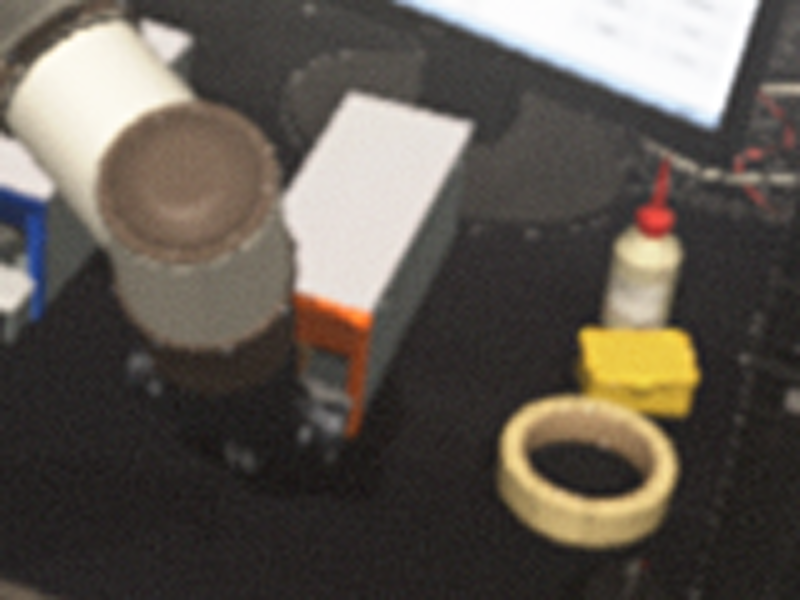

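View pics/t17.png

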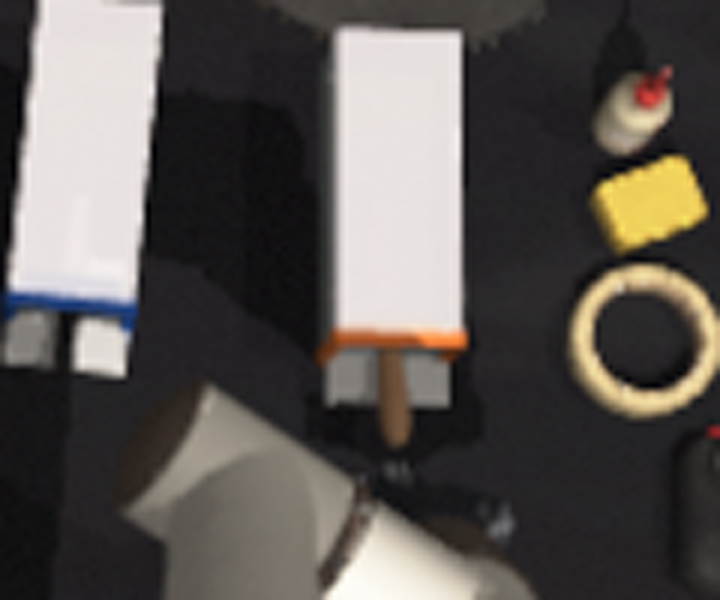

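Call:
drive_tool:
  steps:
    - [-0.009, 0, 0.004, 0, 0]
    - [-0.009, 0, 0.004, 0, 0]
    - [-0.009, 0, 0.004, 0, 0]
    - [-0.009, 0, 0.004, 0, 0]
    - [-0.009, 0, 0.004, 0, 0]
    - [0, 0, 0, 0, 0]

```text
clock: 28.35
position: [533.1, -170.0, 41.8]
ee_rot: [-0.012, 0.972, 0.011, 0.233]
contact_force: [-1.6, 0.9, -1.3]
gripper_width: 0.2
```

Run:
```python
from h import *
show()
im,d=arm.get_image("scene"); crop("scene",im,330,170,490,290,5,"pics/s18.png")
im,d=arm.get_image("top"); crop("top",im,320,150,440,250,6,"pics/t18.png")
```

```text
t 28.35 p [ 533.1 -170.    41.8] x [-0.891 -0.018 -0.453] y [-0.029  0.999  0.015] z [ 0.453  0.027 -0.891] F [-1.6  0.9 -1.3] w 0.2 j [-0.07  0.39 -0.57 -0.37 -0.16 -1.12]
```

View pics/t18.png

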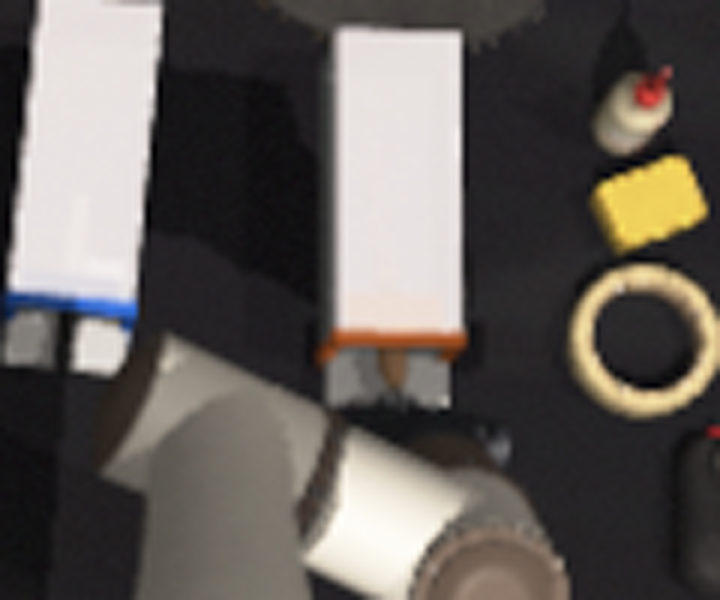

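Call:
drive_tool:
  steps:
    - [-0.008, 0, 0.004, 0, 0]
    - [-0.008, 0, 0.004, 0, 0]
    - [-0.007, 0, 0.0035, 0, 0]
    - [-0.006, 0, 0.003, 0, 0]
    - [0, 0, 0, 0, 0]

```text
clock: 28.95
position: [566.0, -169.2, 42.4]
ee_rot: [-0.012, 0.972, 0.011, 0.234]
contact_force: [-1.7, -1.1, 0.3]
gripper_width: -0.0
```

Run:
```python
from h import *
show()
im,d=arm.get_image("scene"); crop("scene",im,330,170,490,290,5,"pics/s19.png")
im,d=arm.get_image("top"); crop("top",im,320,150,440,250,6,"pics/t19.png")
```

```text
t 28.95 p [ 566.  -169.2   42.4] x [-0.891 -0.018 -0.454] y [-0.028  0.999  0.015] z [ 0.454  0.027 -0.891] F [-1.7 -1.1  0.3] w -0.0 j [-0.06  0.42 -0.52 -0.31 -0.17 -1.19]
```

View pics/t19.png

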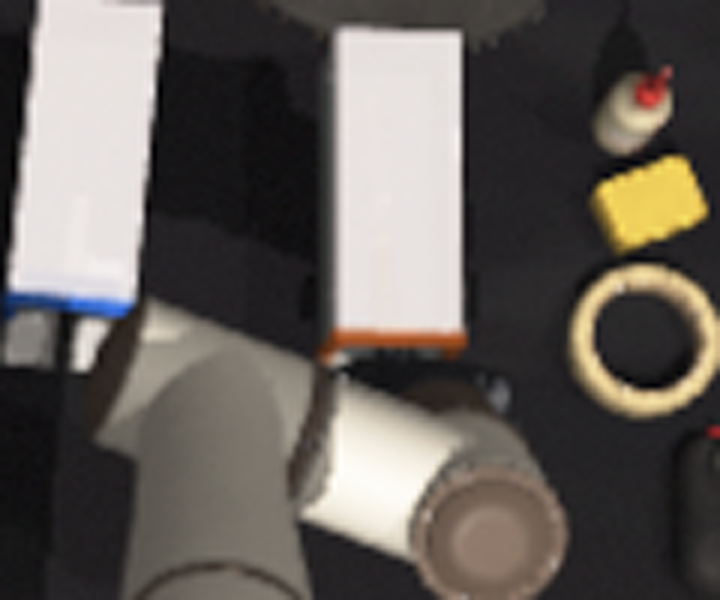

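View pics/s19.png

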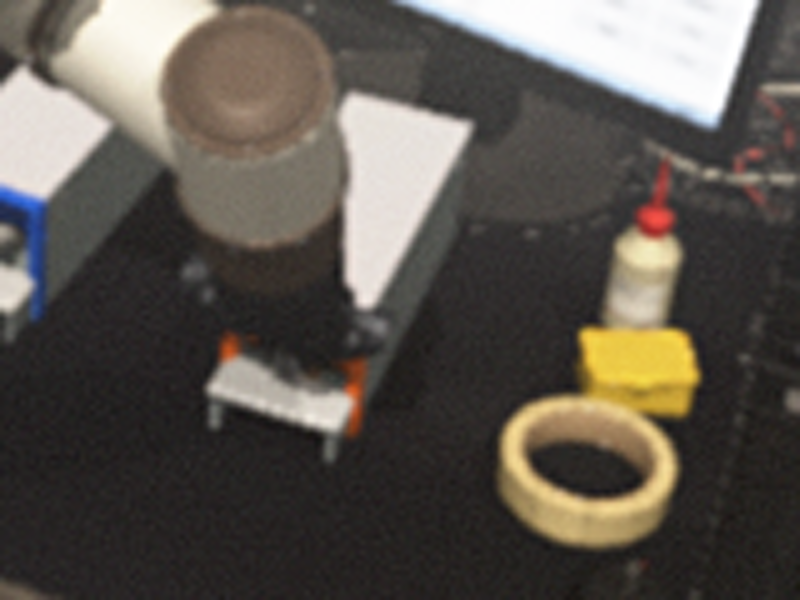

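Call:
drive_tool:
  steps:
    - [-0.002, 0, 0.001, 0, 0]
    - [-0.002, 0, 0.001, 0, 0]
    - [0, 0, 0, 0, 0]
    - [0, 0, 0, 0, 0]

```text
clock: 29.45
position: [568.9, -169.1, 42.3]
ee_rot: [-0.012, 0.972, 0.011, 0.233]
contact_force: [-3.0, -1.3, 1.6]
gripper_width: -0.1
```

Call:
drive_tool:
  steps:
    - [0.009, 0, -0.005, 0, 0]
    - [0.018, 0, -0.01, 0, 0]
    - [0.02, 0, -0.011, 0, 0]
    - [0.025, 0, -0.015, 0, 0]
    - [0.03, 0, -0.02, 0, 0]

```text
clock: 29.95
position: [450.2, -172.5, 50.7]
ee_rot: [-0.012, 0.972, 0.011, 0.234]
contact_force: [-1.3, 0.3, 0.7]
gripper_width: -0.0
```

Run:
```python
from h import *
show()
im,d=arm.get_image("scene"); crop("scene",im,330,170,490,290,5,"pics/s20.png")
im,d=arm.get_image("top"); crop("top",im,320,150,440,250,6,"pics/t20.png")
```

```text
t 29.95 p [ 450.2 -172.5   50.7] x [-0.89  -0.019 -0.455] y [-0.028  0.999  0.015] z [ 0.454  0.026 -0.89 ] F [-1.3  0.3  0.7] w -0.0 j [-0.12  0.28 -0.68 -0.5  -0.17 -0.95]
```

View pics/s20.png

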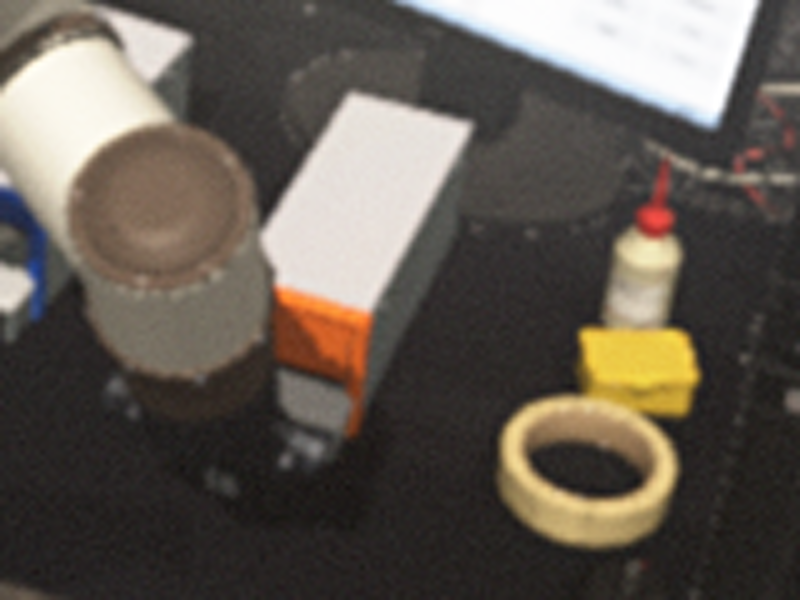

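View pics/t20.png

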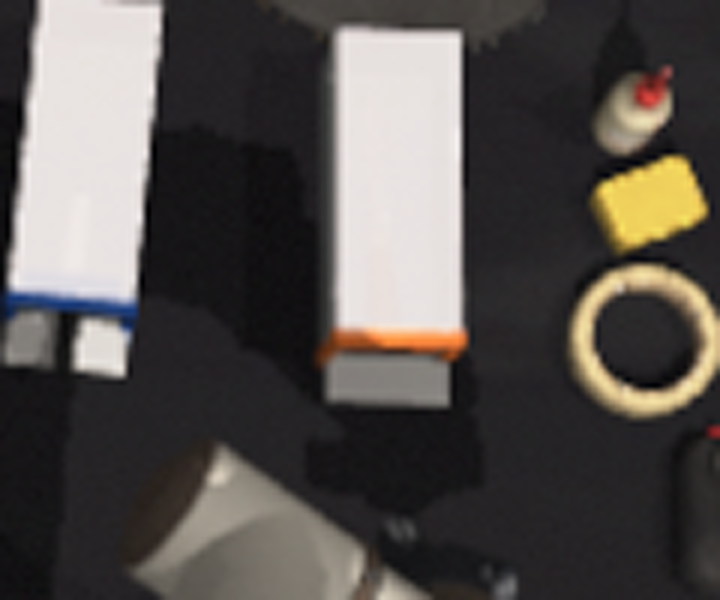

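Run:
```python
from h import *
plan((480,55,110),5,10)
```

```text
pos [ 446.2 -172.4   50.4] d [ 33.8 227.4  59.6] n 10
[-0.006, 0.0227, -0.0032, 0.5]
[-0.0058, 0.0228, -0.0032, 0.5]
[-0.0056, 0.0228, -0.0032, 0.5]
[-0.0054, 0.0229, -0.0032, 0.5]
[-0.0052, 0.0229, -0.0032, 0.5]
[-0.005, 0.023, -0.0032, 0.5]
[-0.0048, 0.023, -0.0032, 0.5]
[-0.0046, 0.0231, -0.0032, 0.5]
[-0.0044, 0.0231, -0.0032, 0.5]
[-0.0042, 0.0231, -0.0032, 0.5]
```

Call:
drive_tool:
  steps:
    - [-0.006, 0.0225, -0.003, 0.5, 0]
    - [-0.006, 0.023, -0.003, 0.5, 0]
    - [-0.0055, 0.023, -0.003, 0.5, 0]
    - [-0.0055, 0.023, -0.003, 0.5, 0]
    - [-0.005, 0.023, -0.003, 0.5, 0]
    - [-0.005, 0.023, -0.003, 0.5, 0]
    - [-0.005, 0.023, -0.003, 0.5, 0]
    - [-0.0045, 0.023, -0.003, 0.5, 0]
    - [-0.0045, 0.023, -0.003, 0.5, 0]
    - [-0.004, 0.023, -0.003, 0.5, 0]
    - [0, 0, 0, 0, 0]

```text
clock: 31.15
position: [486.5, 23.5, 140.1]
ee_rot: [0.018, 0.974, 0.063, 0.216]
contact_force: [0.1, -0.9, -0.2]
gripper_width: 0.1
```

Run:
```python
from h import *
show()
plan((500,54,43),0,5)
im,d=arm.get_image("scene"); crop("scene",im,270,170,430,290,5,"pics/s21.png")
```

```text
t 31.15 p [486.5  23.5 140.1] x [-0.906  0.062 -0.418] y [0.008 0.991 0.13 ] z [ 0.422  0.115 -0.899] F [ 0.1 -0.9 -0.2] w 0.1 j [ 0.4   0.08 -0.9   0.37 -0.16 -2.35]
pos [486.5  23.5 140.1] d [ 13.5  30.5 -97.1] n 5
[0.006, 0.0035, 0.0193, 0.0]
```

View pics/s21.png

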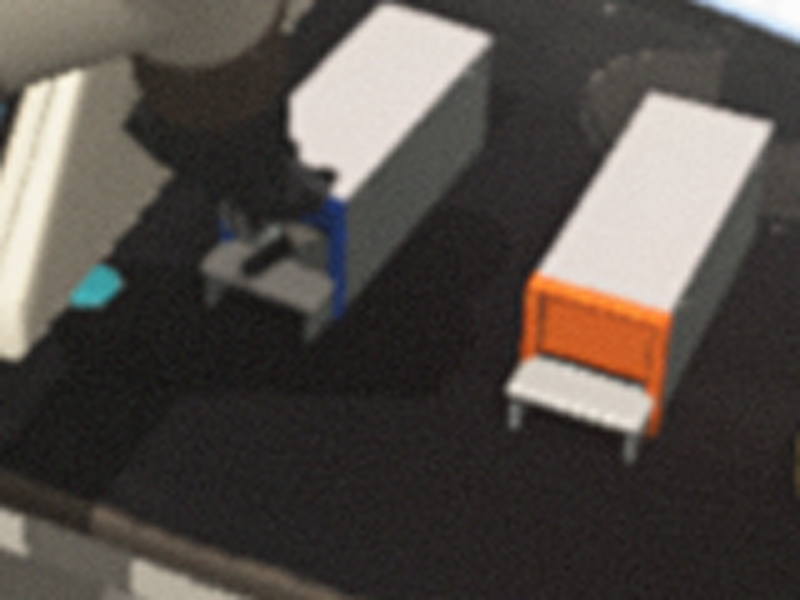

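Call:
drive_tool:
  steps:
    - [0, 0, 0, -8.5, 0]
    - [0, 0, 0, -8.5, 0]
    - [0, 0, 0, -8.5, 0]
    - [0, 0, 0, -8.5, 0]
    - [0, 0, 0, -8.5, 0]
    - [0, 0, 0, -8.5, 0]
    - [0, 0, 0, -8.5, 0]
    - [0, 0, 0, -8.5, 0]
    - [0, 0, 0, -8.5, 0]
    - [0, 0, 0, -8.5, 0]
    - [0, 0, 0, -8.5, 0]
    - [0, 0, 0, -8.5, 0]
    - [0, 0, 0, -8.5, 0]
    - [0, 0, 0, -8.5, 0]
    - [0, 0, 0, -8.5, 0]
    - [0, 0, 0, -8.5, 0]
    - [0, 0, 0, -8.5, 0]
    - [0, 0, 0, -8.5, 0]
    - [0, 0, 0, -8.5, 0]
    - [0, 0, 0, -8.5, 0]

```text
clock: 33.2
position: [485.6, 20.8, 138.4]
ee_rot: [0.969, -0.103, 0.208, -0.08]
contact_force: [0.5, 0.0, 0.1]
gripper_width: 0.2
```

Run:
```python
from h import *
show()
plan((470,54,90),-9,6)
```

```text
t 33.2 p [485.6  20.8 138.4] x [ 0.892 -0.233  0.387] y [-0.166 -0.966 -0.198] z [ 0.42   0.113 -0.9  ] F [0.5 0.  0.1] w 0.2 j [ 0.39  0.08 -0.9   0.36 -0.16  0.62]
pos [485.6  20.8 138.4] d [-15.6  33.2 -48.4] n 6
[-0.0067, -0.0033, 0.0068, -1.5]
[-0.0066, -0.0035, 0.0068, -1.5]
[-0.0065, -0.0037, 0.0068, -1.5]
[-0.0065, -0.0038, 0.0068, -1.5]
[-0.0063, -0.004, 0.0068, -1.5]
[-0.0062, -0.0042, 0.0068, -1.5]
```

Call:
drive_tool:
  steps:
    - [-0.0065, -0.0035, 0.007, -1.5, 0]
    - [-0.0065, -0.0035, 0.007, -1.5, 0]
    - [-0.0065, -0.0035, 0.007, -1.5, 0]
    - [-0.0065, -0.004, 0.007, -1.5, 0]
    - [-0.0065, -0.004, 0.007, -1.5, 0]
    - [-0.006, -0.004, 0.007, -1.5, 0]
    - [0, 0, 0, 0, 0]

```text
clock: 33.9
position: [476.6, 45.3, 115.0]
ee_rot: [0.978, -0.026, 0.191, -0.074]
contact_force: [0.3, -0.2, -0.1]
gripper_width: 0.4
```

Run:
```python
from h import *
show()
plan((490,54,44),0,6)
```

```text
t 33.9 p [476.6  45.3 115. ] x [ 0.926 -0.08   0.369] y [-0.023 -0.988 -0.155] z [ 0.377  0.135 -0.916] F [ 0.3 -0.2 -0.1] w 0.4 j [ 0.45  0.12 -0.88  0.27 -0.16  0.81]
pos [476.6  45.3 115. ] d [ 13.4   8.7 -71. ] n 6
[-0.0024, 0.0004, 0.0119, 0.0]
```

Call:
drive_tool:
  steps:
    - [0.001, 0.0005, 0.0135, 0, 0]
    - [0.001, 0.0005, 0.0135, 0, 0]
    - [0.001, 0.0005, 0.0135, 0, 0]
    - [0.001, 0.0005, 0.0135, 0, 0]
    - [0.001, 0.0005, 0.0135, 0, 0]
    - [0.001, 0.0005, 0.0135, 0, 0]
    - [0, 0, 0, 0, 0]

```text
clock: 34.6
position: [519.1, 45.1, 55.5]
ee_rot: [0.981, -0.024, 0.175, -0.085]
contact_force: [0.3, 0.4, 0.5]
gripper_width: 0.3
```

Run:
```python
from h import *
show()
plan((520,52.5,40),0,4)
im,d=arm.get_image("scene"); crop("scene",im,270,170,430,290,5,"pics/s22.png")
im,d=arm.get_image("top"); crop("top",im,290,150,410,250,6,"pics/t22.png")
```

```text
t 34.6 p [519.1  45.1  55.5] x [ 0.937 -0.076  0.34 ] y [-0.017 -0.984 -0.175] z [ 0.348  0.158 -0.924] F [0.3 0.4 0.5] w 0.3 j [ 0.39  0.32 -0.7  -0.09 -0.16  1.22]
pos [519.1  45.1  55.5] d [  0.9   7.4 -15.5] n 4
[-0.0013, -0.0012, 0.004, 0.0]
```

View pics/s22.png

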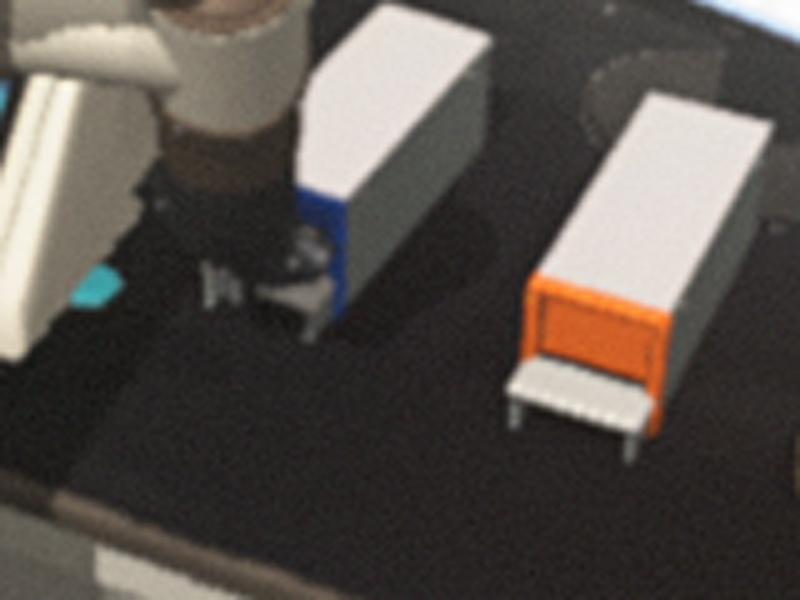

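View pics/t22.png

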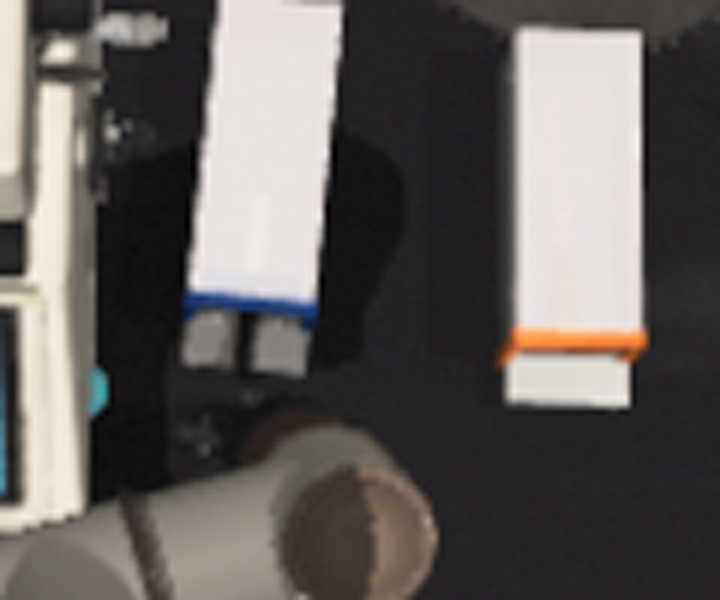

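Run:
```python
from h import *
s=arm.read_state();p=np.array(s["position"]);u=proj("top",p);print("tcp crop",(u+.5-[290,150])*6-.5)
f=lambda X,Y:(290+(X+.5)/6-.5,150+(Y+.5)/6-.5)
print(onz("top",*f(244,372),45),onz("top",*f(246,320),44),onz("top",*f(182,366),32),onz("top",*f(305,375),32))
```

```text
tcp crop [249.64638074 415.00836684]
[548.99391636  49.33552081  45.        ] [584.59627105  48.97298152  44.        ] [554.08449391  90.95920386  32.        ] [550.60007327   8.14829963  32.        ]
```

Call:
drive_tool:
  steps:
    - [-0.002, -0.001, 0.0075, 0, 0]
    - [-0.002, -0.001, 0.0075, 0, 0]
    - [0, 0, 0, 0, 0]

```text
clock: 35.0
position: [521.2, 47.8, 44.0]
ee_rot: [0.981, -0.022, 0.173, -0.088]
contact_force: [0.7, 0.4, 0.2]
gripper_width: -0.3
```

Run:
```python
from h import *
show()
plan((545,50,41),0,4)
```

```text
t 35.0 p [521.2  47.8  44. ] x [ 0.939 -0.073  0.335] y [-0.012 -0.984 -0.18 ] z [ 0.343  0.165 -0.925] F [0.7 0.4 0.2] w -0.3 j [ 0.38  0.34 -0.68 -0.16 -0.16  1.3 ]
pos [521.2  47.8  44. ] d [23.8  2.2 -3. ] n 4
[0.0053, -0.0005, 0.0028, 0.0]
```

Call:
drive_tool:
  steps:
    - [0.0075, 0, 0.0035, 0, 0]
    - [0.0075, 0, 0.0035, 0, 0]
    - [0.0075, 0, 0.003, 0, 0]
    - [0.0075, 0, 0.003, 0, 0]
    - [0, 0, 0, 0, 0]

```text
clock: 35.5
position: [555.4, 47.9, 42.0]
ee_rot: [0.981, -0.021, 0.173, -0.088]
contact_force: [-1.3, 0.6, 0.1]
gripper_width: 0.3
```

Run:
```python
from h import *
show()
plan((582,45.5,41),0,4)
im,d=arm.get_image("scene"); crop("scene",im,270,170,430,290,5,"pics/s23.png")
im,d=arm.get_image("top"); crop("top",im,290,150,410,250,6,"pics/t23.png")
```

```text
t 35.5 p [555.4  47.9  42. ] x [ 0.939 -0.073  0.336] y [-0.012 -0.984 -0.18 ] z [ 0.344  0.165 -0.924] F [-1.3  0.6  0.1] w 0.3 j [ 0.35  0.39 -0.59 -0.18 -0.2   1.35]
pos [555.4  47.9  42. ] d [26.6 -2.4 -1. ] n 4
[0.0062, 0.0006, 0.0024, 0.0]
```

View pics/t23.png

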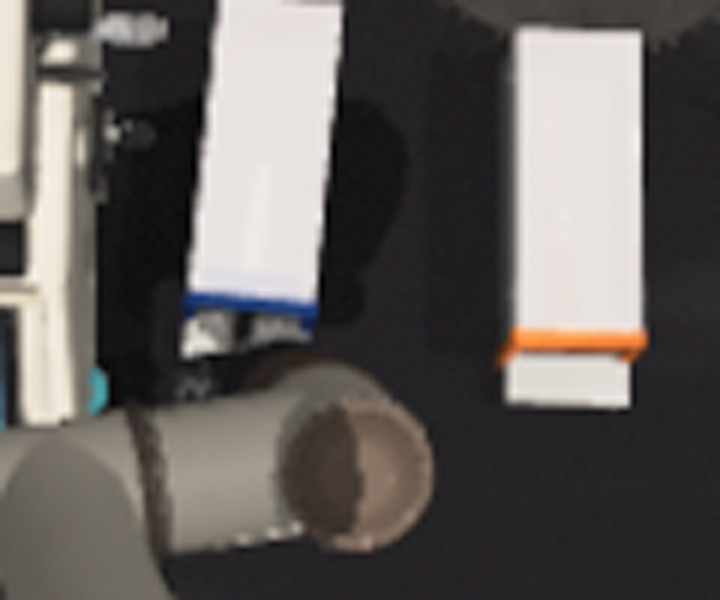

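View pics/s23.png

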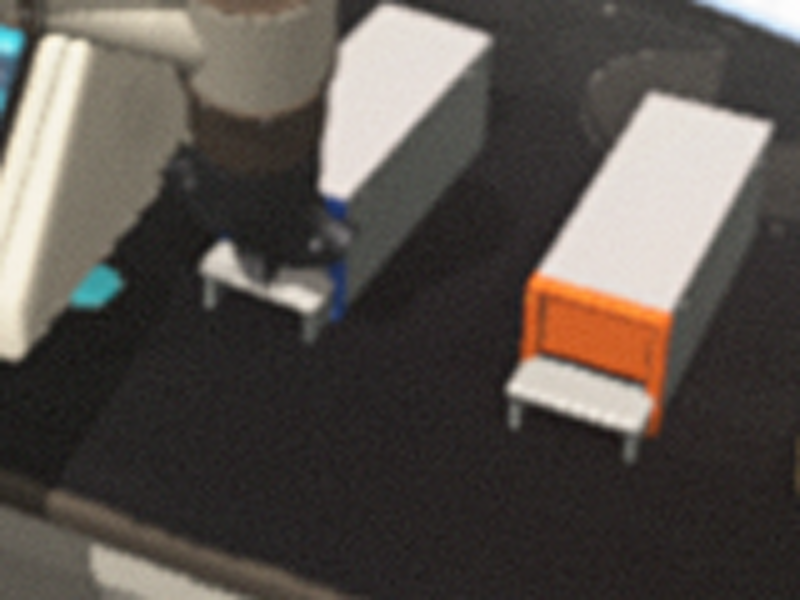

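Call:
drive_tool:
  steps:
    - [0.0055, 0.0005, 0.002, 0, 0]
    - [0.0055, 0.0005, 0.002, 0, 0]
    - [0.005, 0.0005, 0.002, 0, 0]
    - [0, 0, 0, 0, 0]

```text
clock: 36.0
position: [572.3, 46.2, 41.7]
ee_rot: [0.981, -0.021, 0.174, -0.088]
contact_force: [-0.7, 0.2, 0.1]
gripper_width: 0.1
```

Call:
drive_tool:
  steps:
    - [0.004, 0.0003, 0.0015, 0, 0]
    - [0.003, 0.0, 0.001, 0, 0]
    - [0, 0, 0, 0, 0]

```text
clock: 36.3
position: [579.5, 45.9, 41.8]
ee_rot: [0.981, -0.021, 0.174, -0.088]
contact_force: [-0.7, 0.5, 1.0]
gripper_width: 0.3
```

Run:
```python
from h import *
show()
im,d=arm.get_image("scene"); crop("scene",im,270,170,430,290,5,"pics/s24.png")
im,d=arm.get_image("top"); crop("top",im,290,150,410,250,6,"pics/t24.png")
```

```text
t 36.3 p [579.5  45.9  41.8] x [ 0.939 -0.072  0.337] y [-0.011 -0.984 -0.18 ] z [ 0.344  0.165 -0.924] F [-0.7  0.5  1. ] w 0.3 j [ 0.33  0.42 -0.53 -0.19 -0.24  1.38]
```

View pics/t24.png

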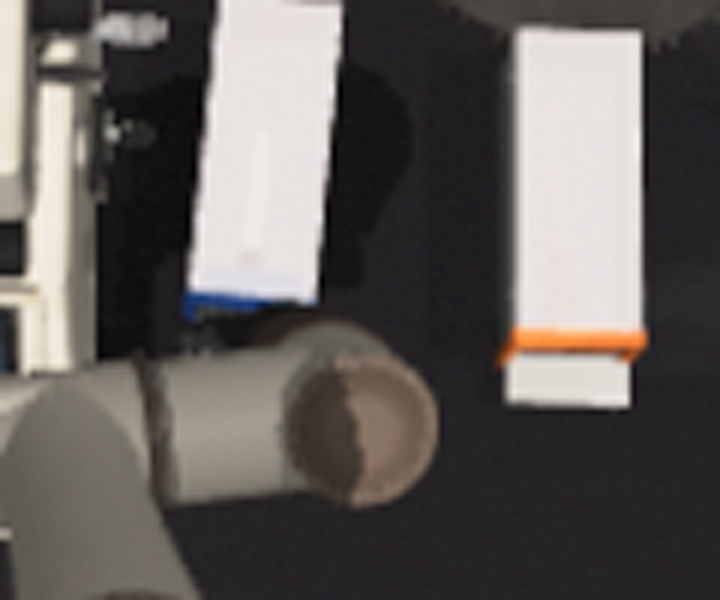

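View pics/s24.png

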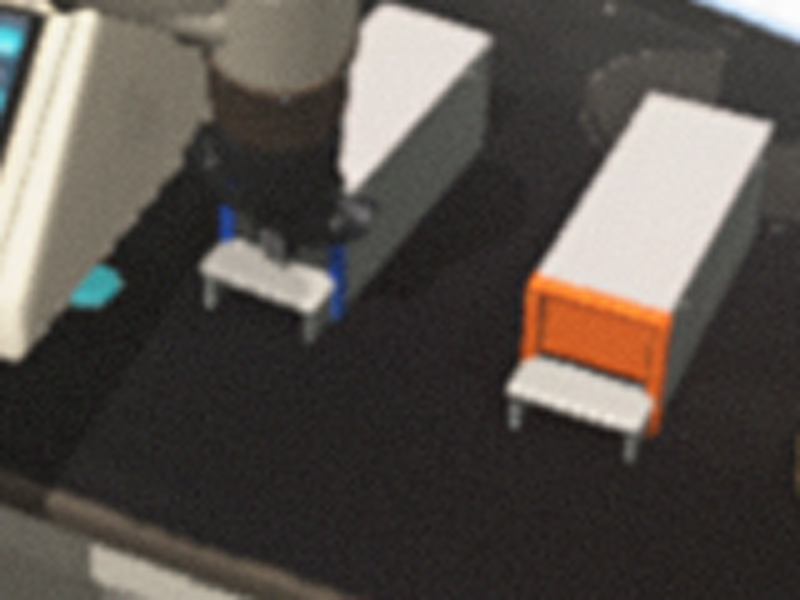

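Call:
drive_tool:
  steps:
    - [0.003, 0.0, 0.001, 0, 0]
    - [0.002, 0.0, 0.0005, 0, 0]
    - [0, 0, 0, 0, 0]

```text
clock: 36.7
position: [580.9, 45.2, 40.3]
ee_rot: [0.981, -0.022, 0.17, -0.088]
contact_force: [-6.1, 0.4, -0.4]
gripper_width: 0.1
```

Call:
drive_tool:
  steps:
    - [-0.009, 0, -0.004, 0, 0]
    - [-0.018, 0, -0.007, 0, 0]
    - [-0.02, 0, -0.008, 0, 0]
    - [-0.025, 0, -0.01, 0, 0]
    - [-0.03, 0, -0.013, 0, 0]
    - [-0.02, -0.01, -0.03, 0, 0]

```text
clock: 37.3
position: [447.0, 47.5, 73.0]
ee_rot: [0.981, -0.021, 0.167, -0.094]
contact_force: [0.5, 0.3, 2.3]
gripper_width: -0.2
```

Run:
```python
from h import *
show()
im,d=arm.get_image("scene"); crop("scene",im,270,170,430,290,5,"pics/s25.png")
im,d=arm.get_image("top"); crop("top",im,290,150,410,250,6,"pics/t25.png")
```

```text
t 37.3 p [447.   47.5  73. ] x [ 0.944 -0.073  0.323] y [-0.011 -0.981 -0.191] z [ 0.331  0.177 -0.927] F [0.5 0.3 2.3] w -0.2 j [ 0.46  0.18 -0.85 -0.08 -0.16  1.14]
```

View pics/t25.png

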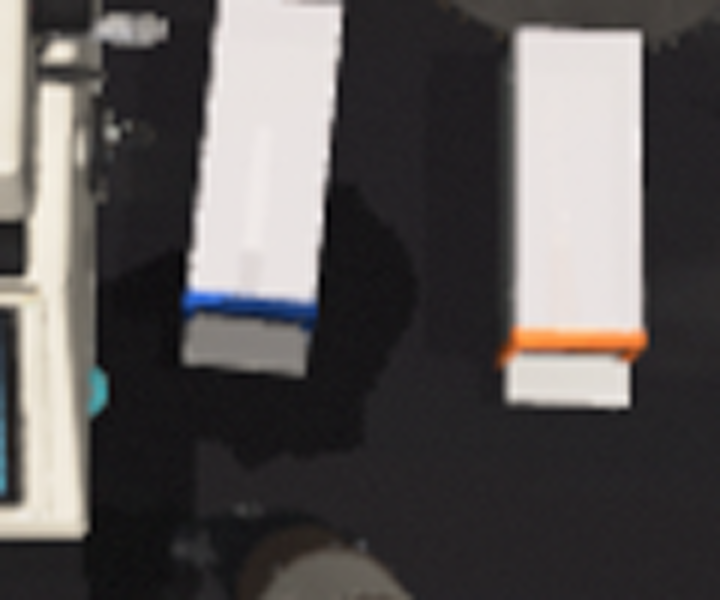

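View pics/s25.png

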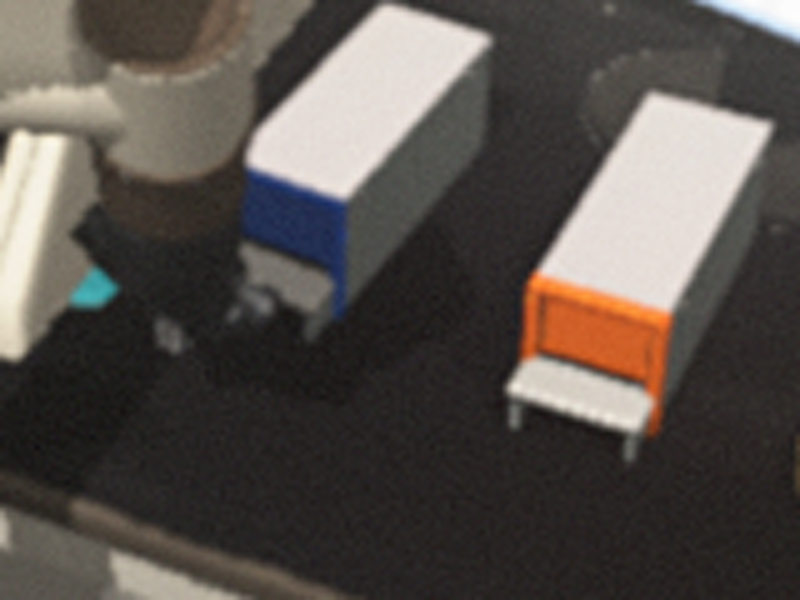

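Call:
drive_tool:
  steps:
    - [-0.01, -0.01, -0.045, 0, 0]
    - [-0.01, 0.03, -0.035, 0, 0]
    - [-0.01, 0.04, -0.025, 0, 0]
    - [0, 0.04, -0.025, 0, 0]
    - [0, 0.045, -0.015, 0, 0]
    - [0, 0.045, -0.01, 0, 0]
    - [0, 0.045, -0.01, 0, 0]
    - [0, 0.045, -0.01, 0, 0]
    - [0, 0, 0, 0, 0]

```text
clock: 38.3
position: [360.4, -261.2, 172.6]
ee_rot: [0.981, -0.024, 0.169, -0.091]
contact_force: [-1.0, 0.1, 0.3]
gripper_width: -0.0
```

Run:
```python
from h import *
show()
A=[];B=[]
for i in range(4):
    A.append(arm.get_image("scene")[0].astype(float));B.append(arm.get_image("top")[0].astype(float))
a=np.mean(A,0);b=np.mean(B,0);np.savez("end.npz",a=a,b=b)
crop("scene",a.astype(np.uint8),305,160,435,260,6,"pics/s26.png")
e=np.clip((b-190)*5,0,255).astype(np.uint8)
crop("top",e,310,140,410,220,7,"pics/t26.png")
```

```text
t 38.3 p [ 360.4 -261.2  172.6] x [ 0.942 -0.077  0.327] y [-0.016 -0.982 -0.187] z [ 0.336  0.171 -0.926] F [-1.   0.1  0.3] w -0.0 j [-0.51  0.09 -0.45 -0.43 -0.85  2.29]
```

View pics/s26.png

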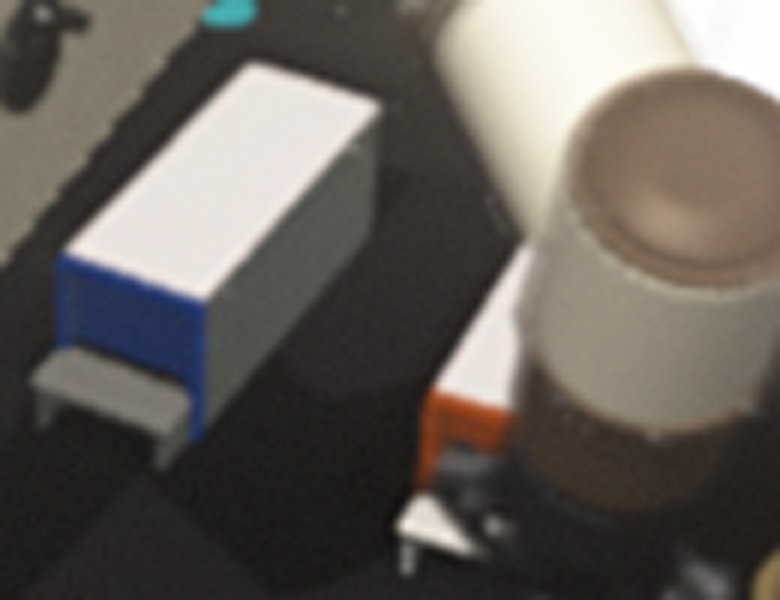

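View pics/t26.png

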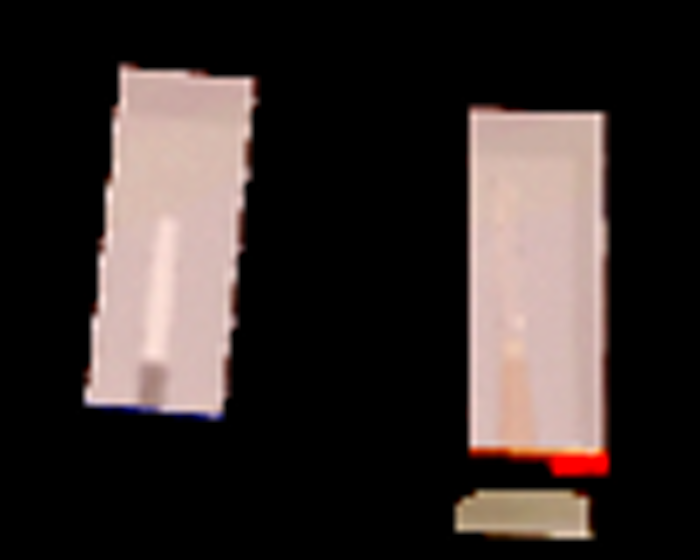

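Run:
```python
from h import *
f=lambda X,Y:(310+(X+.5)/7-.5,140+(Y+.5)/7-.5)
o=np.array([583.8,45.7]);a=np.radians(-4.2);ax=np.array([np.cos(a),np.sin(a)]);ay=np.array([-ax[1],ax[0]])
def bay(p,o,ax,ay): q=p[:2]-o; return np.round([q@ax,q@ay],1)
for z in(16,24):
  for X,Y in((168,218),(154,360)): print(z,bay(onz("top",*f(X,Y),z),o,ax,ay))
# through the edge of roof check
o2=np.array([567.5,-168.7])
for z,X,Y,n in((13,505,175,"nose"),(18,514,345,"ferrule"),(18,517,448,"roof edge")): print(n,bay(onz("top",*f(X,Y),z),o2,np.array([1,0]),np.array([0,1])))
```

```text
16 [143.2   4.8]
16 [56.3  4.4]
24 [141.    4.8]
24 [54.5  4.4]
nose [193.2   8.6]
ferrule [88.1  3.7]
roof edge [26.5  1.9]
```

Run:
```python
from h import *
a0=np.load("scene0.npz")["im"];a1=np.load("end.npz")["a"].astype(np.uint8)
# project mouth of blue & a flap tilted
o=np.array([583.8,45.7]);a=np.radians(-4.2);ax=np.array([np.cos(a),np.sin(a)]);ay=np.array([-ax[1],ax[0]])
def w(x,y,z): return np.r_[o+ax*x+ay*y,z]
for th in(0,.06,.2): print(th,[proj("scene",w(3+52*np.sin(th),y,85-52*np.cos(th))).round(1).tolist() for y in(-33,33)])
A=cv2.resize(a0[190:240,305:350],None,fx=8,fy=8,interpolation=cv2.INTER_CUBIC);B=cv2.resize(a1[190:240,305:350],None,fx=8,fy=8,interpolation=cv2.INTER_CUBIC)
cv2.imwrite("pics/cmp.png",np.hstack([A,np.clip(B.astype(int)*1.6,0,255).astype(np.uint8)]))
```

```text
0 [[335.2, 224.0], [317.1, 217.3]]
0.06 [[335.6, 223.4], [317.6, 216.8]]
0.2 [[336.8, 221.9], [318.8, 215.3]]
```

View pics/cmp.png

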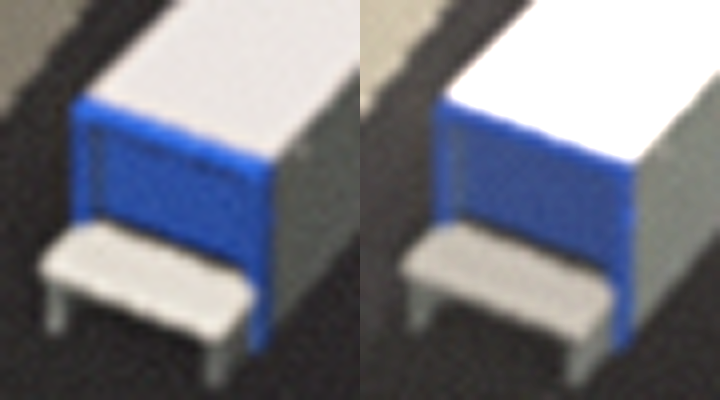

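```bash
python3 -c "
from h import *
show(); print(arm.job_done())"
```

```text
t 38.7 p [ 359.9 -253.3  172.5] x [ 0.943 -0.067  0.325] y [-0.005 -0.982 -0.191] z [ 0.332  0.178 -0.926] F [-0.3 -0.4  0.3] w -0.2 j [-0.5   0.09 -0.46 -0.43 -0.85  2.29]
the job is handed in; nothing more can be done
None
```

The file is in the orange bay and the marker pen is in the blue bay. My last views showed both flaps shut, and I handed the job in at 38.7 s.

**What I did:**
- I gripped each part near its tail, laid it on its sill with the nose through the flap, and let go. The file went blade first and the pen white end first.
- I then pushed each tail over the sill edge with closed, leaning fingers.
- The moves allow no direct tilt, so I got the lean by pressing the arm against its reach limit. It was about 27° for the file. The wrist limit cut it to about 20° forward, with a sideways tilt as well, for the pen.

**Last checks:**
- **Flaps:** The blue flap matches its starting picture. The orange flap was last seen clearly shut at about 37 s; in the final scene picture the arm partly hid it.
- **Pen:** Seen through the roof, its tail is about 8 mm and its middle about 76 mm into the bay.
- **File:** Its middle is about 95 to 100 mm into the bay. The estimates from its nose and its handle joint differ by about 5 mm, and the low end is near the 92 mm limit.
- **Force:** The highest bay-side force I read while pushing was about 6 N, near the end of the pen push. I put it down to the fingers brushing the lintel. I did not measure contact force on the bays separately.
- **Bystanders:** I did not measure them at the end. The tape roll, yellow box and oil bottle looked unmoved in the pictures after the file push, but I did not specifically check the mug and mouse, though the arm never worked near the mug.

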